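# Gauge a damper tube in a sloping ring row and log its size on a coaxial dial

## Robot

A 6-joint arm with a two-finger parallel gripper is mounted at the origin on the work surface. World frame = base frame: x ahead of the robot, y to its left, z up, the work surface at z = 0. Lengths are in mm, angles in rad, forces in N, time in s.
With the tool pointing down it reaches from about 275 to 850 mm from the base axis. Payload 5.2 kg.
Tool frame: the origin (TCP) lies on the centre line of the jaws, within the pads' length; the fingertips stand 25 mm ahead of it and the grasp point (between the pads) lies 6 mm ahead of it; y points along the fingers, x is the direction in which the jaws open and shut, and the axes are right-handed (so a half turn about y gives the same grasp; the last joint's range is limited). The gripper opens to 85 mm and grips with 20 to 120 N. Pads are 22 mm wide; open, the fingers measure 114 mm over their backs; the gripper's body (76 mm by 85 mm) begins 54 mm behind the grasp point. The pads swing forward as they close: fully open they stand 13 mm farther back than shut.
Start: joints at [-1.503, 0.259, 1.535, -0, 1.348, -0.203], TCP at [147.147, -529.956, 256.31] pointing down, gripper open.
Joint ranges: [-3.14, 3.14], [-0.91, 2.08], [0.19, 2.58], [-1.22, 4.36], [0.22, 2.71], [-3.12, 3.12]. Speed limits (rad/s): [2.57, 2.57, 3.14, 3.14, 3.14, 3.14].

## Interface

Orientations are given as a unit quaternion [x, y, z, w].
In Python, from workcell import manip gives the robot as it stands.
- The arm moves only by the shell command python3 -m inch 'ROWS' [FORCE]. ROWS is a JSON object of lists of equal length, an entry for each row: "claw": the closure, from -1 (fully open) to 1 (shut); "translation": the shift along the tool's x, y, z as a fraction of full scale, a list of three; "turn": the turn, a rotation vector about the tool's x, y, z as a fraction of full scale, a list of three. A call has 1 to 10 rows; each row shifts and turns the commanded pose from where the row before left it, along the tool's axes as they then stand; what a row does not reach is not made up. Full scale, the value 1, is 30 cm for a shift and pi/2 rad for a turn. A row lasts 1/8 s, in which the tool goes at most 62.5 mm and 10.7 degrees, less where a joint would pass 70% of its speed; a pose out of reach is approached as far as the arm can. A call with a number of a shift or a turn outside -1 to 1 is refused whole. A call with a gripper value outside its range is refused whole. The fingers move at their own pace and stop on an object; FORCE is the grip in N (left out, the last holds). Time passes only in rows, so rows that do not move let the fingers close. It gives the time, the measured TCP pose, the force and the opening at its end, in the units of the state.
- manip.get_state(): the state, without advancing time (a new reading comes with each control period).
- manip.camera(name): name is "scene" or "side" or "wrist"; returns a dict with "color" (480x640x3 uint8, red, green, blue), "vfov" (degrees; the focal length in pixels is half the picture's height over the tangent of half this angle, whatever the lens; pixels are square), "cx", "cy" (the principal point, pixels), "k1" (the pictures are not rectified: a ray, as slopes to the right and down, at radius r is drawn at 1 + k1 r^2 times it, then the intrinsics apply), "view" (4x4, takes a point from world to camera coordinates); the wrist camera has in their place "T_tool_cam" (4x4, takes a point from camera to tool coordinates, whose origin is the TCP and whose axes are the tool frame's). Camera axes: x right, y up, looking along -z (the intrinsics and any distortion apply to the point x, -y, -z); pixel columns grow to the right and rows downward; lengths in mm; the calibration is good to about 2 mm. A picture is of the moment at which its call begins: read the wrist's pose just before it. There is no depth.
- manip.close_job(): hands the job in, once; it reports no verdict.
The state is a dict: "t": time; "joint_pos": joint angles; "joint_velocities": joint speeds; "joint_efforts": joint torques, N m; "eef_pos": TCP position; "orientation": TCP orientation; "contact_force": force on the tool from outside, world axes, zero at the start; "moment": the same for the moment, N m; "finger_gap": finger opening in mm.
Only numpy, scipy, OpenCV 4.12 (cv2) and the standard library are available. Lean on these libraries where they do the work, as an engineer would, in place of code of your own. Each camera call takes 0.05 s, during which the arm holds its last target.

## Task

Take the damper tube from the orange-framed hole of the rack and guide it, without letting it drop, down through the sloping row of shrinking rings until a ring stops it; leave it standing there. Then turn only the small inner knob of the dial so that its pointer stands on the middle of the mark with the colour of the ring that stopped the tube. Do not turn the dial's outer ring, leave the other two tubes hanging and do not push the other things about.

Things in the scene. Friction and masses are not known exactly. Their poses are not given: they have to be found in the camera images.
- tube_a: aluminium tube, black cap up, hung in the rack by its cap; about 120 g. Origin: centre of its lower end; z runs up to the cap. Tube z 0-113 mm (end chamfered 1 mm), neck 27 mm across z 113-125, cap 34 mm across z 125-161 (grip its upper part; its underside rests on the rack). The three differ only in diameter: 27, 22 and 17 mm; which is which is not told
- tube_b: aluminium tube, black cap up, hung in the rack by its cap; about 120 g. Origin: centre of its lower end; z runs up to the cap. Tube z 0-113 mm (end chamfered 1 mm), neck 27 mm across z 113-125, cap 34 mm across z 125-161 (grip its upper part; its underside rests on the rack). The three differ only in diameter: 27, 22 and 17 mm; which is which is not told
- tube_c: aluminium tube, black cap up, hung in the rack by its cap; about 120 g. Origin: centre of its lower end; z runs up to the cap. Tube z 0-113 mm (end chamfered 1 mm), neck 27 mm across z 113-125, cap 34 mm across z 125-161 (grip its upper part; its underside rests on the rack). The three differ only in diameter: 27, 22 and 17 mm; which is which is not told
- rack: grey fixed rack; origin at the centre of its foot, z up. A top plate 85 (x) by 235 mm (y), upper face 147 mm above the table, with three 30 mm holes at y -70, 0 and +70 mm; a tube hangs in each. Its end legs stand at y +-112 mm. An orange square surrounds the hole at y -70
- rack_work (a point): centre of the orange-framed hole of the rack, at the upper face of its top plate (147 mm above the table)
- ring_row: fixed coaxial rings, 48 mm outside, 8 mm thick, on 8 mm rods (y +-31 mm, up to z 110). Origin: centre of the lowest (blue) ring, 55 mm above the table; z runs up the rings' axis, leaning 32 degrees from vertical, upper end towards the robot's left; y is level. Ring centres: z 0, 20, 40 mm (listed), 60 (white, 30 mm hole), 106 (bare metal, 32 mm hole, the entry); nothing above
- ring_yellow (a point): centre of the upper face of the yellow ring: 25 mm hole, z 44 mm in ring_row. A tube thicker than the hole is stopped with its lower end here (it may sink 1 mm) and stays by itself when let go
- ring_red (a point): centre of the upper face of the red ring: 20 mm hole, z 24 mm in ring_row. A tube thicker than the hole is stopped with its lower end here (it may sink 1 mm) and stays by itself when let go
- ring_blue (a point): centre of the upper face of the blue ring: 15 mm hole, z 4 mm in ring_row. A tube thicker than the hole is stopped with its lower end here (it may sink 1 mm) and stays by itself when let go
- dial_inner (a joint): angle of the small inner knob of the dial (rad, growing counter-clockwise seen from above; limits +-2.3; friction about 0.03 N m, stays where it is left). It turns freely of the outer ring
- dial_outer (a joint): angle of the dial's outer ring (rad, counter-clockwise seen from above; friction 0.05 N m): not to be turned. A fluted steel disc 86 mm across, from 36 to 48 mm above the table, that carries the four colour marks; it lies under the inner knob and turns if touched
- knob_grip (a point): on the dial's vertical axis, 78.5 mm above the table, the height to grip the inner knob: a black upright bar 36 mm long (along the pointer), 14 mm wide, from 55 to 92.5 mm above the table. Below the bar is a 30 mm collar down to the outer ring. The dial's grey box is 120 mm square, 34 mm high
- pointer_tip (a point): end of the orange pointer of the inner knob, 34 mm from the dial's axis, just above the outer ring, in line with the knob's bar
- mark_white (a point): the white mark on the dial's outer ring, 34 mm from the dial's axis; marks are 18 by 11 mm, at +1.15 (white), +0.65 (yellow), -0.65 (red), -1.15 rad (blue) round the outer ring
- mark_yellow (a point): the yellow mark on the dial's outer ring, 34 mm from the dial's axis; marks are 18 by 11 mm, at +1.15 (white), +0.65 (yellow), -0.65 (red), -1.15 rad (blue) round the outer ring
- mark_red (a point): the red mark on the dial's outer ring, 34 mm from the dial's axis; marks are 18 by 11 mm, at +1.15 (white), +0.65 (yellow), -0.65 (red), -1.15 rad (blue) round the outer ring
- mark_blue (a point): the blue mark on the dial's outer ring, 34 mm from the dial's axis; marks are 18 by 11 mm, at +1.15 (white), +0.65 (yellow), -0.65 (red), -1.15 rad (blue) round the outer ring
- wheel_1: white-rimmed model car wheel lying flat, 68 mm across, 28 mm high (bystander, loose; leave alone)
- wheel_2: yellow-rimmed model car wheel lying flat, 68 mm across, 28 mm high (bystander, loose; leave alone)
- driver: screwdriver lying on the table (bystander, loose; leave alone)
- battery: blue battery pack 47 x 138 x 25 mm (bystander, loose; leave alone)
- jar: amber jar 48 mm across, 60 mm high (bystander, loose; leave alone)
- motor: steel motor can standing up, 36 mm across, 66 mm high (bystander, loose; leave alone)
- spray: green spray can 52 mm across, 170 mm high (bystander, loose; leave alone)
There are look-alikes about, which are no part of the job. What is shaped like the part that bears dial_inner but green is not meant. Leave any brown look-alike of the rack alone.

How it is judged:
By the outcome, as a careful person would: the job done as asked, in the order asked, and still so for the second after the job is handed in, with the robot touching nothing.
It also fails if it takes over 51 s, if anything falls off the work surface, if the arm or the gripper's body presses on something with over 40 N, if the wrist force passes 120 N, or if a joint passes its speed limit or range.

## Working session

There is one attempt and no reset: what is moved stays moved. The work goes in short steps, Python scripts to look and compute and a shell command to move; the robot and the scene stay as the last step left them, time stands still between calls to the robot, and variables do not carry over. Pictures are saved under pics/ and viewed, and the job is handed in when it is done.

```bash
ls; mkdir -p pics; python3 - <<'E'
from workcell import manip
import cv2
s=manip.get_state();print(s)
for n in ["scene","side","wrist"]:
    c=manip.camera(n);cv2.imwrite(f"pics/{n}0.png",c["color"][:,:,::-1]);print(n,{k:v for k,v in c.items() if k!="color"})
E
```

```text
pics
{'t': 0.0, 'joint_pos': array([-1.50280813e+00,  2.59325497e-01,  1.53607397e+00, -8.68576266e-06,
        1.34800704e+00, -2.02811026e-01]), 'joint_velocities': array([-1.16715034e-03, -7.76471028e-04, -3.70465874e-06,  2.69736897e-04,
       -3.56327533e-04, -2.88816601e-04]), 'joint_efforts': array([-6.19259972e-04, -4.46030045e+01, -2.90571839e+01, -2.91234383e-04,
        1.22182994e-02,  7.91702320e-06]), 'eef_pos': array([ 147.10655062, -529.46254637,  255.48773426]), 'orientation': array([-0.56243604,  0.42835402, -0.42750574,  0.56339806]), 'contact_force': array([ 0.54529554, -0.14522973,  0.85640975]), 'moment': array([-0.02409736,  0.02369778, -0.01518879]), 'finger_gap': 85.70697776712919}
scene {'vfov': 49.56062421909158, 'cx': 314.41630941285604, 'cy': 233.54577651536778, 'k1': -0.1278231507499664, 'view': array([[-7.61299527e-01,  6.48399849e-01,  8.16010710e-04,
         4.01792173e+02],
       [-4.52013921e-01, -5.31620235e-01,  7.16284399e-01,
         1.13201816e+02],
       [ 4.64872504e-01,  5.44938126e-01,  6.97807992e-01,
        -1.57998191e+03],
       
[... 312 characters left out ...]
-5.79493632e-01,  7.20100343e-01,
        -3.10237278e+02],
       [-4.07022045e-01,  5.94105252e-01,  6.93809775e-01,
        -1.24752106e+03],
       [ 0.00000000e+00,  0.00000000e+00,  0.00000000e+00,
         1.00000000e+00]])}
wrist {'vfov': 58.16549732323055, 'cx': 313.90363778112487, 'cy': 240.0274903271301, 'k1': -0.08372520206143805, 'T_tool_cam': array([[ 9.99999522e-01,  9.58376000e-04, -1.91151750e-04,
         5.97650154e-01],
       [-4.48292364e-04,  2.76059138e-01, -9.61140547e-01,
        -1.17383382e+02],
       [-8.68364846e-04,  9.61140174e-01,  2.76059436e-01,
         6.94917347e+01],
       [ 0.00000000e+00,  0.00000000e+00,  0.00000000e+00,
         1.00000000e+00]])}
```

View pictures.

View pics/scene0.png

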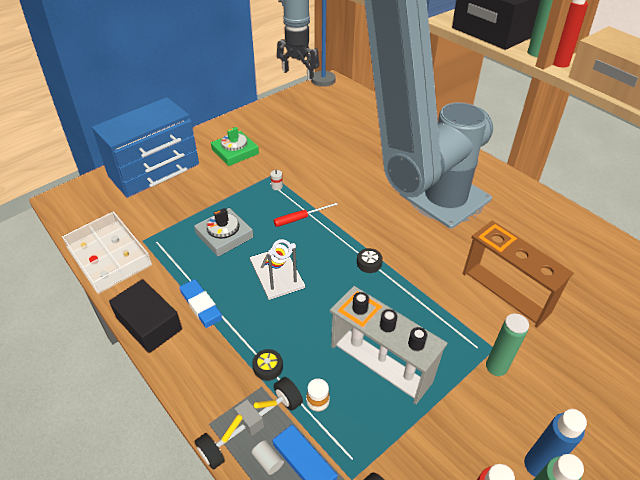

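View pics/side0.png

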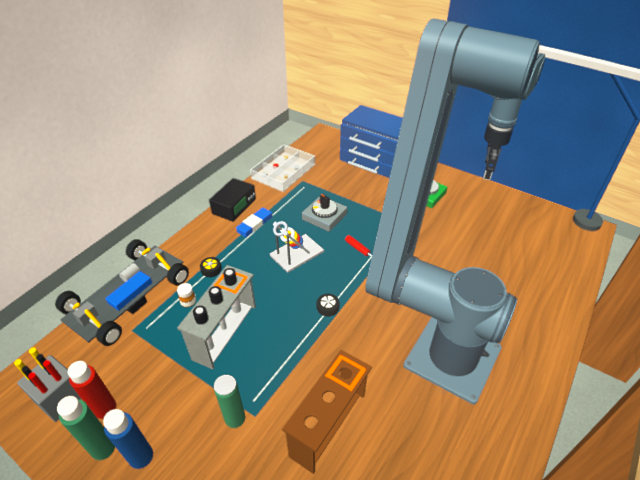

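View pics/wrist0.png

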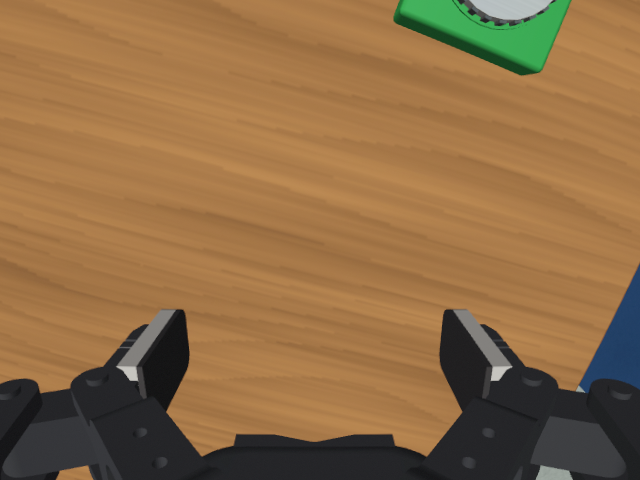

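```bash
cat > h.py <<'E'
import numpy as np, cv2
from workcell import manip
from scipy.spatial.transform import Rotation as R
def K(c):
    f=240/np.tan(np.radians(c["vfov"])/2); return np.array([[f,0,c["cx"]],[0,f,c["cy"]],[0,0,1.]])
def pose(s=None):
    s=s or manip.get_state(); T=np.eye(4);T[:3,:3]=R.from_quat(s["orientation"]).as_matrix();T[:3,3]=s["eef_pos"];return T
def wc(c,T=None): # world->cam
    if "view" in c: return c["view"]
    return np.linalg.inv(T@c["T_tool_cam"])
F=np.diag([1,-1,-1.])
def proj(c,P,T=None):
    V=wc(c,T);P=np.atleast_2d(P);q=(F@(V[:3,:3]@P.T+V[:3,3:])).T
    s=q[:,:2]/q[:,2:];r2=(s**2).sum(1,keepdims=True);s=s*(1+c["k1"]*r2)
    k=K(c);return s*k[0,0]+k[:2,2]
def ray(c,uv,T=None):
    uv=np.atleast_2d(np.float64(uv))
    s=cv2.undistortPoints(uv[:,None],K(c),np.array([c["k1"],0,0,0,0.]))[:,0]
    # refine
    k=K(c);t=(uv-k[:2,2])/k[0,0]
    for _ in range(20): s=t/(1+c["k1"]*(s**2).sum(1,keepdims=True))
    V=wc(c,T);d=(V[:3,:3].T@F@np.c_[s,np.ones(len(s))].T).T
    o=-V[:3,:3].T@V[:3,3];return o,d/np.linalg.norm(d,axis=1,keepdims=True)
def onz(c,uv,z,T=None):
    o,d=ray(c,uv,T);return o+d*((z-o[2])/d[:,2:])
def tri(rays):
    A=np.zeros((3,3));b=np.zeros(3)
    for o,d in rays:
        M=np.eye(3)-np.outer(d,d);A+=M;b+=M@o
    p=np.linalg.solve(A,b);e=[np.linalg.norm((np.eye(3)-np.outer(d,d))@(p-o)) for o,d in rays];return p,e
def snap(n,name=None):
    s=manip.get_state();T=pose(s);c=manip.camera(n)
    if name: cv2.imwrite(f"pics/{name}.png",c["color"][:,:,::-1])
    return c,T
def crop(c,name,x,y,w,h,f):
    im=cv2.resize(c["color"][y:y+h,x:x+w,::-1],None,fx=f,fy=f,interpolation=cv2.INTER_CUBIC);cv2.imwrite(f"pics/{name}.png",im)
E
python3 - <<'E'
from h import *
T=pose();print(T)
c,_=snap("scene");crop(c,"s1",180,170,270,230,3)if 0 else crop(c,"s1",185,180,260,200,3)
d,_=snap("side");crop(d,"d1",170,180,220,180,3.5)if 0 else crop(d,"d1",170,180,200,180,3.3)
E
```

```text
[[ 2.67472526e-01 -9.95087994e-05  9.63565482e-01  1.47119273e+02]
 [-9.63564539e-01  1.37552886e-03  2.67472406e-01 -5.29594506e+02]
 [-1.35202799e-03 -9.99999049e-01  2.72033028e-04  2.55668909e+02]
 [ 0.00000000e+00  0.00000000e+00  0.00000000e+00  1.00000000e+00]]
```

View pics/s1.png

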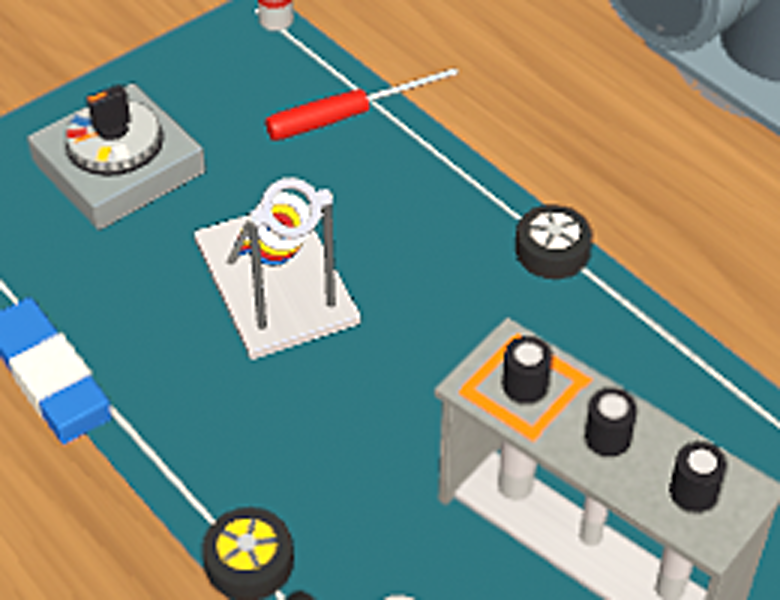

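View pics/d1.png

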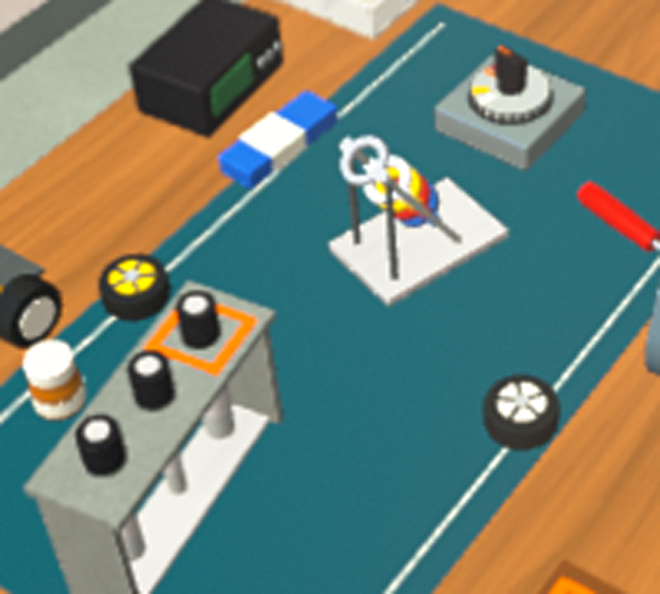

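```bash
cat > m.py <<'E'
from h import *
def sc(x,y): return [185+x/3,180+y/3]
def sd(x,y): return [170+x/3.3,180+y/3.3]
c,_=snap("scene");d,_=snap("side")
def both(n,a,b):
    o1,d1=ray(c,sc(*a));o2,d2=ray(d,sd(*b));p,e=tri([(o1,d1[0]),(o2,d2[0])]);print(n,p.round(1),np.round(e,1));return p
both("cap0 z183",(529,353),(197,304))
both("cap1",(614,406),(151,365))
both("cap2",(702,460),(100,432))
both("entry ring",(291,209),(363,160))
both("knob top",(111,92),(512,51))
for n,uv in zip(["c0","c1","c2"],[(529,353),(614,406),(702,460)]): print(n,onz(c,sc(*uv),183).round(1))
for n,uv in zip(["c0","c1","c2"],[(197,304),(151,365),(100,432)]): print(n,onz(d,sd(*uv),183).round(1))
# orange frame centroid at z=147
for cam,reg,n in [(c,(330,290,60,45),"scene"),(d,(205,265,50,40),"side")]:
    x,y,w,h=reg;im=cam["color"][y:y+h,x:x+w].astype(int)
    m=((im[...,0]>200)&(im[...,1]>90)&(im[...,1]<190)&(im[...,2]<90)).astype(np.uint8)
    ys,xs=np.nonzero(m);r=cv2.minAreaRect(np.c_[xs,ys].astype(np.float32));b=cv2.convexHull(np.c_[xs,ys].astype(np.int32))
    bb=cv2.boxPoints(r)+[x,y];print(n,len(xs),bb.round(1).tolist(), onz(cam,bb,147).round(1).tolist())
    hull=cv2.approxPolyDP(b,4,True)[:,0]+[x,y];P=onz(cam,hull,147);print(hull.tolist(),P.round(1).tolist(),P.mean(0))
print("ring dial disc scene z48",onz(c,sc(116,132),48), onz(d,sd(510,91),48))
print("plate corners",onz(c,[sc(250,357),sc(359,320),sc(195,233)],5).round(1).tolist())
print("plate corners d",onz(d,[sd(388,302),sd(508,232),sd(330,245),sd(450,180)],5).round(1).tolist())
E
python3 m.py
```

```text
cap0 z183 [580.9 210.2 181.6] [1.3 1.3]
cap1 [568.6 279.1 180.9] [1.8 1.8]
cap2 [556.6 348.1 180.3] [0.8 0.8]
entry ring [599.5 -34.4 143.7] [1.4 1.4]
knob top [ 605.  -295.5   94.8] [3.4 3.4]
c0 [[582.2 212.5 183. ]]
c1 [[570.5 282.  183. ]]
c2 [[558.6 350.  183. ]]
c0 [[580.2 209.5 183. ]]
c1 [[567.5 278.2 183. ]]
c2 [[554.9 348.4 183. ]]
scene 275 [[337.9, 310.1], [360.1, 286.4], [381.0, 306.0], [358.8, 329.7]] [[620.8, 185.2, 147.0], [540.5, 168.9, 147.0], [544.4, 236.7, 147.0], [622.1, 249.9, 147.0]]
[[381, 306], [362, 326], [338, 310], [357, 291]] [[544.4, 236.7, 147.0], [610.9, 247.6, 147.0], [620.6, 185.2, 147.0], [554.6, 173.8, 147.0]] [582.61976705 210.805511   147.        ]
side 179 [[201.4, 281.8], [207.8, 262.6], [246.8, 275.6], [240.4, 294.8]] [[647.1, 257.2, 147.0], [682.5, 194.2, 147.0], [558.3, 171.0, 147.0], [528.6, 233.0, 147.0]]
[[246, 278], [235, 293], [214, 285], [206, 268]] [[554.5, 179.0, 147.0], [544.6, 236.3, 147.0], [610.5, 246.6, 147.0], [672.3, 212.4, 147.0]] [595.4610042  218.55898922 147.        ]
ring dial disc scene z48 [[ 608.66806697 -289.19356249   48.        ]] [[ 603.08162208 -291.67186516   48.        ]]
plate corners [[653.2, -29.5, 5.0], [558.8, -1.8, 5.0], [606.1, -174.1, 5.0]]
plate corners d [[556.5, -4.5, 5.0], [512.1, -148.1, 5.0], [650.6, -34.8, 5.0], [604.4, -179.3, 5.0]]
```

```bash
python3 -m inch '{"claw":[-1,-1,-1,-1,-1,-1,-1,-1,-1,-1],"translation":[[-0.036,-0.013,0.168],[-0.036,-0.013,0.168],[-0.036,-0.013,0.168],[-0.036,-0.013,0.168],[-0.036,-0.013,0.168],[-0.036,-0.013,0.168],[-0.036,-0.013,0.168],[-0.036,-0.013,0.168],[-0.036,-0.013,0.168],[-0.036,-0.013,0.168]],"turn":[[0,0,0],[0,0,0],[0,0,0],[0,0,0],[0,0,0],[0,0,0],[0,0,0],[0,0,0],[0,0,0],[0,0,0]]}'; python3 -m inch '{"claw":[-1,-1,-1,-1,-1,-1,-1,-1],"translation":[[0,0,0],[0,0,0],[0,0,0],[0,0,0],[0,0,0],[0,0,0],[0,0,0],[0,0,0]],"turn":[[0,-0.08,0],[0,-0.08,0],[0,-0.08,0],[0,-0.08,0],[0,-0.08,0],[0,-0.08,0],[0,-0.08,0],[0,-0.08,0]]}'; python3 - <<'E'
from h import *
snap("wrist","w1");print(pose(),manip.get_state()["joint_pos"],manip.get_state()["t"])
E
```

```text
t: 1.6
eef_pos: [605.3, -290.1, 295.4]
orientation: [0.563, -0.428, 0.428, -0.563]
contact_force: [-0.3, -0.4, 0.8]
finger_gap: 85.5
t: 2.6
eef_pos: [603.9, -291.0, 295.1]
orientation: [-0.7, 0.102, -0.102, 0.7]
contact_force: [0.4, 0.1, 0.0]
finger_gap: 85.1
[[ 9.59454073e-01 -2.95008609e-04  2.81864853e-01  6.03857606e+02]
 [-2.81864796e-01  2.20148334e-04  9.59454109e-01 -2.91036380e+02]
 [-3.45099300e-04 -9.99999932e-01  1.28069674e-04  2.95123712e+02]
 [ 0.00000000e+00  0.00000000e+00  0.00000000e+00  1.00000000e+00]] [-6.15171127e-01  4.61269250e-01  1.14655484e+00  9.54702649e-06
  1.53413654e+00 -3.29434282e-01] 2.65
```

View pics/w1.png

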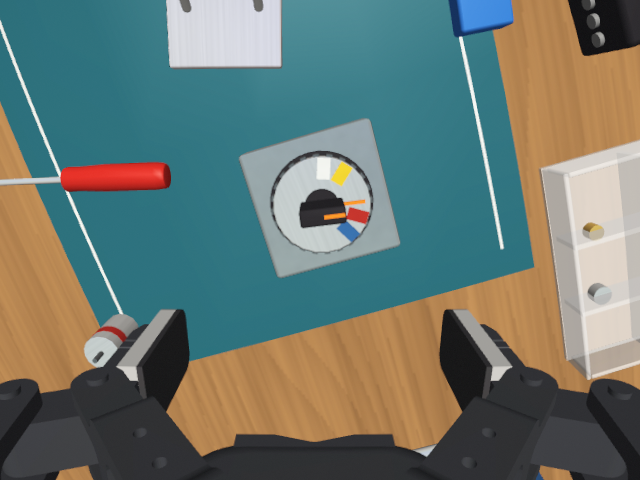

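```bash
python3 - <<'E'
from h import *
c,T=snap("wrist","w2");crop(c,"w2c",230,110,180,180,4)
im=c["color"].astype(int);hsv=cv2.cvtColor(c["color"],cv2.COLOR_RGB2HSV)
reg=np.zeros((480,640),bool);reg[150:255,270:375]=1
H,S,V=[hsv[...,i].astype(int) for i in range(3)]
def cen(n,m,z):
    m=(m&reg).astype(np.uint8);k,l,st,ct=cv2.connectedComponentsWithStats(m)
    for i in range(1,k):
        if st[i,4]>15: print(n,st[i,4],ct[i].round(1),onz(c,ct[i],z,T).round(1)[0])
cen("yellow",(H>22)&(H<34)&(S>150)&(V>130),48.5)
cen("red",((H<6)|(H>174))&(S>150)&(V>110),48.5)
cen("blue",(H>100)&(H<125)&(S>120)&(V>90),48.5)
cen("white",(V>225)&(S<20),48.5)
cen("orange",(H>=8)&(H<=19)&(S>150)&(V>150),50)
cen("black",(V<60),92.5)
E
```

```text
yellow 242 [341.4 173.4] [ 632.3 -275.5   48.5]
red 227 [357.2 215.3] [ 635.8 -314.2   48.5]
blue 218 [347.8 231. ] [ 624.4 -325.5   48.5]
white 289 [323.2 168.3] [ 618.9 -267.1   48.5]
orange 60 [354.2 202.3] [ 636.2 -302.1   50. ]
orange 106 [334.3 215.8] [ 616.7 -308.7   50. ]
black 203 [322.5 158.4] [ 620.9 -254.8   92.5]
black 18 [277.6 178.8] [ 584.7 -259.8   92.5]
black 17 [366.1 179.6] [ 647.7 -279.    92.5]
black 1198 [320.5 208.7] [ 609.  -290.6   92.5]
```

View pics/w2c.png

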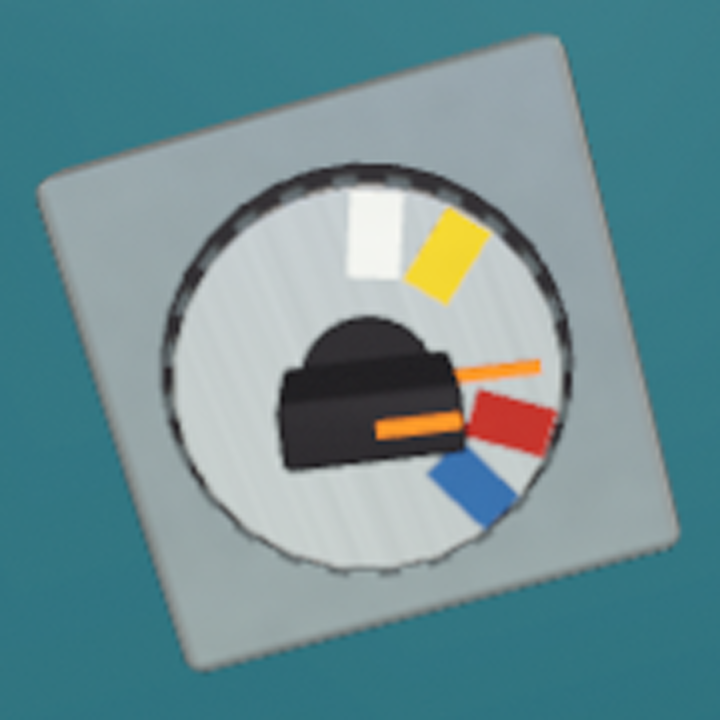

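```bash
python3 - <<'E'
from h import *
from scipy.optimize import least_squares
P=np.array([[618.9,-267.1],[632.3,-275.5],[635.8,-314.2],[624.4,-325.5]]);th=np.array([1.15,.65,-.65,-1.15])
f=lambda p:(p[:2]+34*p[3]*np.c_[np.cos(p[2]+th),np.sin(p[2]+th)]-P).ravel()
r=least_squares(f,[605,-292,0,1]);print(r.x,f(r.x).round(1))
c0=r.x[:2];d=np.array([636.2,-302.1])-c0;print("pointer angle",np.arctan2(d[1],d[0]),np.hypot(*d))
d2=np.array([616.7,-308.7]) # at z=50, recompute at 92.5
for i,t in enumerate(["w","y","r","b"]):
    v=P[i]-c0;print(t,np.arctan2(v[1],v[0]),r.x[2]+th[i])
E
```

```text
[ 6.08585352e+02 -2.97394461e+02  9.41662719e-02  9.44948277e-01] [-0.   0.1 -0.1 -0.1  0.1 -0.1  0.   0.1]
pointer angle -0.16877899061789592 28.01269188826104
w 1.2426279069076818 1.2441662719057551
y 0.745510915172154 0.7441662719057552
r -0.5532009923082186 -0.5558337280942448
b -1.058264089605462 -1.0558337280942447
```

```bash
python3 - <<'E'
from h import *
from scipy.optimize import least_squares
c,T=snap("wrist");hsv=cv2.cvtColor(c["color"],cv2.COLOR_RGB2HSV)
H,S,V=[hsv[...,i].astype(int) for i in range(3)]
g=cv2.cvtColor(c["color"],cv2.COLOR_RGB2GRAY).astype(float)
# radial edge: outermost transition to dark teeth from inside
P=[]
for a in np.arange(0,2*np.pi,.05):
    r=np.arange(42,60,.25);x=321.5+r*np.cos(a);y=203+r*np.sin(a)
    v=cv2.remap(g.astype(np.float32),x.astype(np.float32)[None],y.astype(np.float32)[None],cv2.INTER_LINEAR)[0]
    k=np.argmin(np.diff(v)[:40]);P.append([x[k],y[k]])
P=np.array(P)
W=onz(c,P,48,T)[:,:2]
f=lambda p:np.hypot(*(W-p[:2]).T)-p[2]
r=least_squares(f,[605,-295,43],loss="soft_l1");print("disc z48",r.x,np.abs(r.fun).mean())
# box corners from crop
B=np.array([[38,188],[552,35],[680,535],[200,668]])/4+[230,110]
Q=onz(c,B,34,T);print(Q.round(1).tolist(),Q.mean(0),[np.linalg.norm(Q[i]-Q[i-1]).round(1) for i in range(4)])
Bt=np.array([[282,375],[447,352],[464,450],[288,470]])/4+[230,110]
Q=onz(c,Bt,92.5,T);print("bar",Q.round(1).tolist(),Q.mean(0),[np.linalg.norm(Q[i]-Q[i-1]).round(1) for i in range(4)])
E
```

```text
disc z48 [ 608.61999539 -296.92419902   41.66948782] 0.2562843637618622
[[552.1, -238.2, 34.0], [667.4, -239.5, 34.0], [666.8, -355.2, 34.0], [551.3, -354.1, 34.0]] [ 609.38926913 -296.73842391   34.        ] [np.float64(115.9), np.float64(115.3), np.float64(115.7), np.float64(115.5)]
bar [[595.7, -282.6, 92.5], [626.6, -287.4, 92.5], [624.5, -306.6, 92.5], [591.2, -300.6, 92.5]] [ 609.52020378 -294.27286239   92.5       ] [np.float64(18.5), np.float64(31.3), np.float64(19.3), np.float64(33.8)]
```

```bash
python3 - <<'E'
from h import *
c,T=snap("wrist")
for x in(-42.5,42.5):
  for y in (-20,12):
    for z in(-11,11):
      p=T[:3,:3]@[x,y,z]+T[:3,3];print(x,y,z,proj(c,p,T).round(1))
# scene-view dial reprojection
s,_=snap("scene");d,_=snap("side")
crop(s,"s3",185,195,80,65,8);crop(d,"d3",295,180,70,60,8)
print(proj(s,[608.6,-297,48]),proj(d,[608.6,-297,48]))
E
```

```text
-42.5 -20 -11 [[160.4 422.2]]
-42.5 -20 11 [[150.4 352.4]]
-42.5 12 -11 [[191.  360.2]]
-42.5 12 11 [[185.  301.6]]
42.5 -20 -11 [[468.7 421.9]]
42.5 -20 11 [[478.6 352.1]]
42.5 12 -11 [[437.9 360. ]]
42.5 12 11 [[443.7 301.4]]
[[222.13343174 222.51157889]] [[324.05406235 206.22224454]]
```

View pics/s3.png

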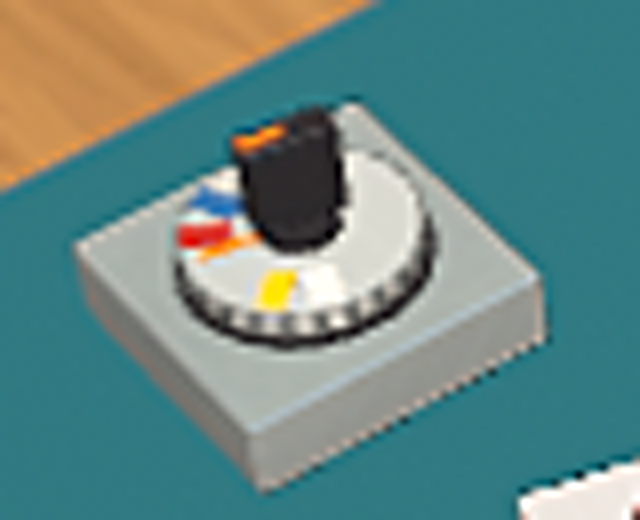

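View pics/d3.png

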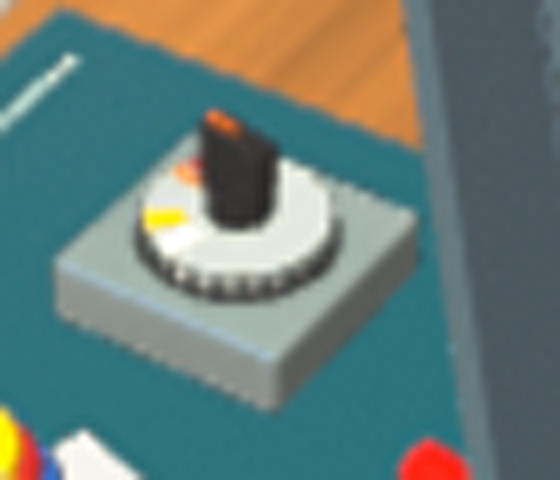

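```bash
python3 -m inch '{"claw":[-1,-1,-1,-1,-1,-1],"translation":[[-0.052,0,0.145],[-0.052,0,0.145],[-0.052,0,0.145],[-0.052,0,0.145],[-0.052,0,0.145],[0,0,0]],"turn":[[0,0,0],[0,0,0],[0,0,0],[0,0,0],[0,0,0],[0,0,0]]}'; python3 - <<'E'
from h import *
c,T=snap("wrist","w3");print(T);crop(c,"w3c",200,50,240,250,3)if 0 else 0
np.save("T3.npy",T)
E
```

```text
t: 3.65
eef_pos: [592.1, -56.9, 295.8]
orientation: [-0.699, 0.103, -0.103, 0.7]
contact_force: [-0.4, -1.0, -0.8]
finger_gap: 85.4
[[ 9.57756597e-01  5.28501692e-04  2.87579593e-01  5.92137062e+02]
 [-2.87579949e-01  8.12737588e-04  9.57756291e-01 -5.69327820e+01]
 [ 2.72449075e-04 -9.99999530e-01  9.30391276e-04  2.95842652e+02]
 [ 0.00000000e+00  0.00000000e+00  0.00000000e+00  1.00000000e+00]]
```

View pics/w3.png

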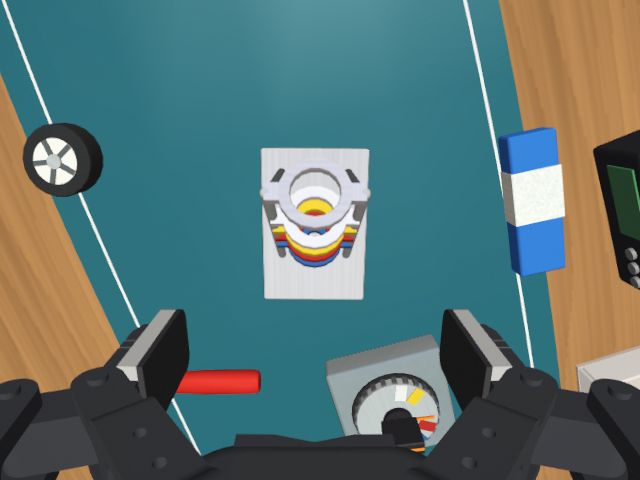

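```bash
python3 - <<'E'
import cv2
im=cv2.imread("pics/w3.png")[140:305,245:385];cv2.imwrite("pics/w3c.png",cv2.resize(im,None,fx=3.6,fy=3.6,interpolation=cv2.INTER_CUBIC))
E
```

```text
(no output)
```

View pics/w3c.png

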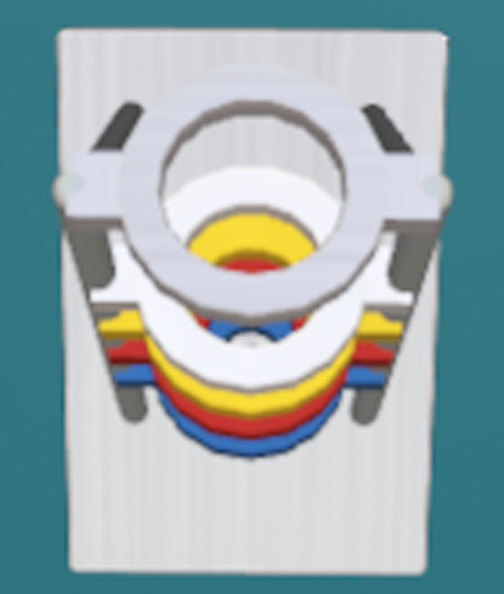

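```bash
python3 - <<'E'
from h import *
c=manip.camera("wrist");T=np.load("T3.npy")
px=lambda a:np.array(a)/3.6+[245,140]
Q=onz(c,px([[57,30],[447,33],[427,573],[70,570]]),5,T);print(Q.round(1).tolist(),[np.linalg.norm(Q[i]-Q[i-1]).round(1) for i in range(4)])
for a,b in((3,0),(2,1)):
  v=Q[b]-Q[a];print(np.arctan2(v[1],v[0]))
print("tool z ang",np.arctan2(T[1,2],T[0,2]))
e=onz(c,px([[253,187]]),55+110*np.cos(.5585),T)[0];print("entry top",e)
x=onz(c,px([[160,187],[346,187],[121,187],[383,187]]),55+110*np.cos(.5585),T);print(np.linalg.norm(x[0]-x[1]),np.linalg.norm(x[2]-x[3]))
v=(Q[0]-Q[3]+Q[1]-Q[2]);n=v[:2]/np.linalg.norm(v[:2]);print("n",n,np.arctan2(*n[::-1]))
o=e[:2]-n*110*np.sin(.5585);print("origin",o,"platecentre",Q.mean(0))
# reproject blue ring lower outer: and scene check
ax=np.r_[n*np.sin(.5585),np.cos(.5585)];O=np.r_[o,55]
for z in(4,24,44,64,110):print(z,proj(c,O+ax*z,T).round(1))
s,_=snap("scene");print(proj(s,O+ax*110))
s,_=snap("side");print(proj(s,O+ax*110))
E
```

```text
[[556.6, -3.3, 5.0], [653.1, -33.2, 5.0], [608.9, -178.0, 5.0], [511.7, -147.7, 5.0]] [np.float64(151.2), np.float64(101.0), np.float64(151.4), np.float64(101.9)]
1.2695868168781006
1.2750646661436125
tool z ang 1.279097484003259
entry top [599.81887527 -33.99249789 148.28560305]
32.02839443115589 45.12821065934479
n [0.29405718 0.95578783] 1.2723273912347808
origin [582.67810027 -89.70596211] platecentre [582.56631323 -90.57712539   5.        ]
4 [[314.5 239.4]]
24 [[314.6 232.5]]
44 [[314.7 224.9]]
64 [[314.9 216.3]]
110 [[315.3 191.9]]
[[281.6201756  247.91642674]]
[[279.54376667 227.79442808]]
```

```bash
python3 -m inch '{"claw":[-1,-1,-1,-1,-1,-1,-1,-1,-1,-1],"translation":[[-0.049,0,0.141],[-0.049,0,0.141],[-0.049,0,0.141],[-0.049,0,0.141],[-0.049,0,0.141],[-0.049,0,0.141],[0,0,0],[0,0,0],[0,0,0],[0,0,0]],"turn":[[0,0,0],[0,0,0],[0,0,0],[0,0,0],[0,0,0],[0,0,0],[0,-0.074,0],[0,-0.074,0],[0,-0.074,0],[0,-0.074,0]]}'; python3 -m inch '{"claw":[-1],"translation":[[0,0,0]],"turn":[[0,0,0]]}';python3 - <<'E'
from h import *
c,T=snap("wrist","w4");print(T,manip.get_state()["joint_pos"])
np.save("T4.npy",T)
E
```

```text
t: 5.1
eef_pos: [582.5, 206.8, 295.0]
orientation: [0.705, 0.061, -0.061, -0.704]
contact_force: [-0.2, 0.1, 0.5]
finger_gap: 84.9
t: 5.22
eef_pos: [582.4, 206.9, 295.1]
orientation: [0.705, 0.059, -0.059, -0.705]
contact_force: [-0.5, -0.1, -0.2]
finger_gap: 85.1
[[ 9.86081695e-01 -2.04079083e-04 -1.66261390e-01  5.82432374e+02]
 [ 1.66261333e-01 -2.70153080e-04  9.86081688e-01  2.06891596e+02]
 [-2.46154674e-04 -9.99999943e-01 -2.32462546e-04  2.95064310e+02]
 [ 0.00000000e+00  0.00000000e+00  0.00000000e+00  1.00000000e+00]] [ 1.61476689e-01  3.61758783e-01  1.29662452e+00 -1.54116509e-04
  1.48345201e+00 -4.50386584e-03]
```

View pics/w4.png

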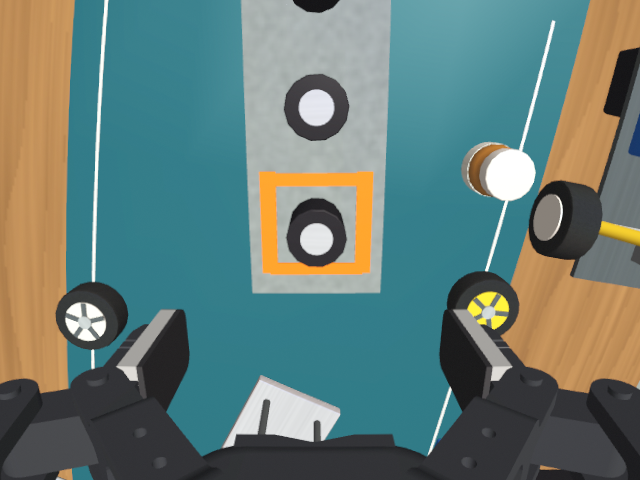

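```bash
python3 - <<'E'
from h import *
c=manip.camera("wrist");T=np.load("T4.npy")
im=c["color"].astype(int);m=((im.min(2)>190)).astype(np.uint8);k,l,st,ct=cv2.connectedComponentsWithStats(m[200:270,290:350].copy())
for i in range(1,k):
  if st[i,4]>100:
    q=ct[i]+[290,200];p=onz(c,q,183,T)[0];print(q,st[i],p,T[:3,:3].T@(p-T[:3,3]))
hsv=cv2.cvtColor(c["color"],cv2.COLOR_RGB2HSV);mo=cv2.inRange(hsv,(8,150,180),(20,255,255));mo[:165]=0;mo[280:]=0;mo[:,:250]=0;mo[:,385:]=0
ys,xs=np.nonzero(mo);h=cv2.boxPoints(cv2.minAreaRect(np.c_[xs,ys].astype(np.float32)))
Q=onz(c,h,147,T);print(h.tolist(),Q.round(1).tolist(),Q.mean(0))
Q=onz(c,[[253,292.5],[381,292.5]],147,T);print(Q,np.arctan2(*(Q[1]-Q[0])[1::-1]),np.linalg.norm(Q[1]-Q[0]))
E
```

```text
[316.26429479 239.10419314] [ 10  24  33  31 787] [582.51480363 210.85127274 183.        ] [  0.7672091  112.06321724   3.91691088]
[[260.0, 172.0], [372.0, 172.0], [372.0, 274.0], [260.0, 274.0]] [[543.2, 237.3, 147.0], [611.0, 248.7, 147.0], [624.5, 183.3, 147.0], [552.0, 171.2, 147.0]] [582.65562126 210.11713211 147.        ]
[[549.06257014 157.35230996 147.        ]
 [633.06988603 171.43934281 147.        ]] 0.1661424051762662 85.18024194714955
```

```bash
python3 -m inch '{"claw":[-1,-1,-1,-1,-1],"translation":[[0.0026,0,0.012],[0,0.1,0],[0,0.1,0],[0,0.1,0],[0,0.093,0]],"turn":[[0,0,0],[0,0,0],[0,0,0],[0,0,0],[0,0,0]]}' 40; python3 -m inch '{"claw":[-1],"translation":[[0,0,0]],"turn":[[0,0,0]]}';python3 - <<'E'
from h import *
c,T=snap("wrist","w5");print(T)
E
```

```text
t: 5.95
eef_pos: [581.8, 212.1, 176.4]
orientation: [-0.705, -0.06, 0.06, 0.705]
contact_force: [-0.5, -0.3, -0.1]
finger_gap: 85.5
t: 6.08
eef_pos: [580.4, 211.7, 175.0]
orientation: [0.705, 0.058, -0.062, -0.704]
contact_force: [-0.2, 0.5, -0.6]
finger_gap: 85.2
[[ 9.85648375e-01 -5.20151057e-03 -1.68731221e-01  5.80375070e+02]
 [ 1.68729095e-01 -8.48106218e-04  9.85662099e-01  2.11717223e+02]
 [-5.27003382e-03 -9.99986112e-01  4.17116543e-05  1.75045493e+02]
 [ 0.00000000e+00  0.00000000e+00  0.00000000e+00  1.00000000e+00]]
```

View pics/w5.png

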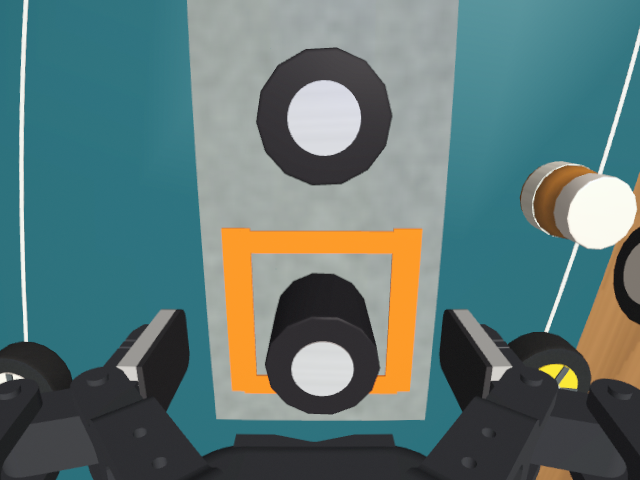

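```bash
python3 -m inch '{"claw":[-1],"translation":[[0.006,0,0]],"turn":[[0,0,0]]}';python3 -m inch '{"claw":[-1],"translation":[[0,0,0]],"turn":[[0,0,0]]}';python3 - <<'E'
from h import *
c,T=snap("wrist");print(T)
m=(c["color"].min(2)>190).astype(np.uint8);m[:,:280]=0;m[:,370:]=0;m[:320]=0;m[420:]=0
k,l,st,ct=cv2.connectedComponentsWithStats(m);i=1+np.argmax(st[1:,4]);p=onz(c,ct[i],183,T)[0];print(ct[i],p,T[:3,:3].T@(p-T[:3,3]))
E
```

```text
t: 6.25
eef_pos: [584.6, 212.4, 179.1]
orientation: [-0.704, -0.061, 0.059, 0.705]
contact_force: [0.3, 0.2, 1.0]
finger_gap: 85.5
t: 6.38
eef_pos: [584.6, 212.4, 179.0]
orientation: [-0.704, -0.061, 0.059, 0.705]
contact_force: [-0.4, -0.7, 0.1]
finger_gap: 85.4
[[ 9.85560492e-01  2.82702973e-03 -1.69300101e-01  5.84646601e+02]
 [ 1.69299374e-01  4.96146507e-04  9.85564547e-01  2.12362610e+02]
 [ 2.87021793e-03 -9.99995881e-01  1.03680333e-05  1.79005557e+02]
 [ 0.00000000e+00  0.00000000e+00  0.00000000e+00  1.00000000e+00]]
[307.72550641 360.85531211] [582.43227994 211.0787318  183.        ] [-2.38824268 -4.0013237  -0.89041879]
```

```bash
python3 - <<'E'
from h import *
for i in range(4):
    s=manip.get_state();print(s["t"],s["eef_pos"].round(2),s["joint_pos"].round(4),s["joint_velocities"].round(3));manip.camera("wrist")
E
python3 -m inch '{"claw":[-1],"translation":[[-0.008,0,-0.003]],"turn":[[0,0,0]]}';python3 -m inch '{"claw":[-1],"translation":[[0,0,0]],"turn":[[0,0,0]]}';python3 - <<'E'
from h import *
c,T=snap("wrist");print(T,manip.get_state()["joint_pos"])
m=(c["color"].min(2)>190).astype(np.uint8);m[:,:280]=0;m[:,370:]=0;m[:320]=0;m[420:]=0
k,l,st,ct=cv2.connectedComponentsWithStats(m);i=1+np.argmax(st[1:,4]);p=onz(c,ct[i],183,T)[0];print(ct[i],p,T[:3,:3].T@(p-T[:3,3]))
E
```

```text
6.425 [584.41 212.33 178.75] [ 1.6930e-01  4.4200e-01  1.4636e+00  0.0000e+00  1.2337e+00 -8.0000e-04] [-0.     0.001  0.012 -0.001 -0.002 -0.   ]
6.475 [584.21 212.27 178.48] [ 1.6930e-01  4.4210e-01  1.4641e+00  0.0000e+00  1.2336e+00 -9.0000e-04] [ 0.     0.003  0.009 -0.001 -0.002 -0.001]
6.525 [584.   212.21 178.19] [ 1.6930e-01  4.4230e-01  1.4645e+00 -0.0000e+00  1.2335e+00 -9.0000e-04] [-0.001  0.005  0.006  0.001 -0.    -0.001]
6.575 [583.88 212.22 178.03] [ 1.6930e-01  4.4250e-01  1.4647e+00  0.0000e+00  1.2334e+00 -9.0000e-04] [-0.001  0.004  0.005 -0.001 -0.002 -0.   ]
t: 6.75
eef_pos: [581.5, 210.9, 177.5]
orientation: [-0.705, -0.06, 0.06, 0.705]
contact_force: [0.9, 0.5, -0.0]
finger_gap: 85.2
t: 6.88
eef_pos: [581.2, 210.8, 177.4]
orientation: [0.705, 0.06, -0.06, -0.705]
contact_force: [0.1, -0.9, -0.3]
finger_gap: 85.6
[[ 9.85555687e-01 -2.81063258e-04 -1.69351434e-01  5.81194858e+02]
 [ 1.69351428e-01 -4.21808172e-05  9.85555727e-01  2.10773402e+02]
 [-2.84146885e-04 -9.99999960e-01  6.02691989e-06  1.77405289e+02]
 [ 0.00000000e+00  0.00000000e+00  0.00000000e+00  1.00000000e+00]] [ 1.67734552e-01  4.38746357e-01  1.47232394e+00  6.41966171e-05
  1.23068684e+00 -2.46934087e-03]
[319.87086489 360.85053806] [582.38826824 211.07722289 183.        ] [ 1.22603448 -5.59505912  0.09736004]
```

```bash
python3 -m inch '{"claw":[-1,1,1,1,1,1,1,1],"translation":[[0.003,0,0],[0,0,0],[0,0,0],[0,0,0],[0,0,0],[0,0,0],[0,0,0],[0,0,0]],"turn":[[0,0,0],[0,0,0],[0,0,0],[0,0,0],[0,0,0],[0,0,0],[0,0,0],[0,0,0]]}' 50; python3 - <<'E'
from h import *
c,T=snap("wrist","w6");print(T);s=manip.get_state();print(s["contact_force"],s["moment"],s["joint_pos"])
E
```

```text
t: 7.92
eef_pos: [582.5, 211.1, 177.6]
orientation: [-0.705, -0.06, 0.06, 0.705]
contact_force: [0.8, 0.3, 2.3]
finger_gap: 32.2
[[ 9.85543016e-01  4.42943321e-04 -1.69424812e-01  5.82495271e+02]
 [ 1.69424786e-01  9.56706949e-05  9.85543116e-01  2.11054492e+02]
 [ 4.52748730e-04 -9.99999897e-01  1.92420081e-05  1.77598136e+02]
 [ 0.00000000e+00  0.00000000e+00  0.00000000e+00  1.00000000e+00]]
[-0.02096176  0.88231026  2.07383076] [-0.0170652  -0.00123142  0.01066291] [ 1.67792375e-01  4.40229579e-01  1.46940213e+00  4.20121893e-05
  1.23149529e+00 -2.47210627e-03]
```

View pics/w6.png

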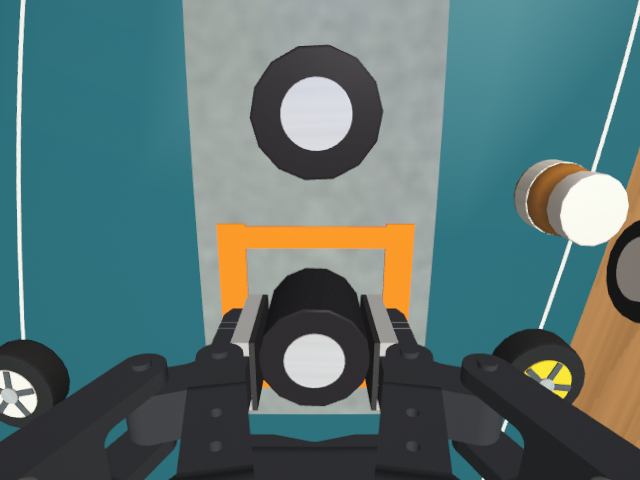

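```bash
cat > goal.py <<'E'
import sys
from h import *
th=np.radians(32);n=np.array([0.29405718,0.95578783]);ax=np.r_[n*np.sin(th),np.cos(th)];O=np.array([582.68,-89.71,55])
L=float(sys.argv[2]) if len(sys.argv)>2 else 155.6
s=float(sys.argv[1])
T=pose();Rg=np.c_[np.r_[n[1],-n[0],0],-ax,np.cross(np.r_[n[1],-n[0],0],-ax)]
p=O+ax*(s+L);d=T[:3,:3].T@(p-T[:3,3]);rv=R.from_matrix(T[:3,:3].T@Rg).as_rotvec()
S=manip.get_state()
print("pos",T[:3,3].round(1),"goal",p.round(1),"tool shift",d.round(2),"units",(d/300).round(4))
print("rotvec",rv.round(4),"units",(rv/(np.pi/2)).round(4),"euler yaw-first", )
x=Rg[:,0];a=T[:3,:3].T@x;print("yaw about tool y",np.arctan2(-a[2],a[0])/(np.pi/2),"F",S["contact_force"].round(1),"M",S["moment"].round(2),"gap",S["finger_gap"],"J",S["joint_pos"].round(3),"t",S["t"])
tip=T[:3,3]+T[:3,1]*L-O;z=tip@ax;print("tube tip s",z,"off-axis in ring xy",(tip-z*ax)@Rg[:,0],(tip-z*ax)@Rg[:,2],"tilt err deg",np.degrees(np.arccos(min(1,-T[:3,1]@ax))))
E
python3 -m inch '{"claw":[1,1,1,1,1,1,1,1],"translation":[[0,-0.03,0],[0,-0.09,0],[0,-0.125,0],[0,-0.125,0],[0,-0.13,0],[0,0,0],[0,0,0],[0,0,0]],"turn":[[0,0,0],[0,0,0],[0,0,0],[0,0,0],[0,0,0],[0,0,0],[0,0,0],[0,0,0]]}'; python3 - <<'E'
from h import *
c,_=snap("side");crop(c,"d7",170,130,200,200,3)
c,_=snap("scene");crop(c,"s7",300,200,180,200,3)
E
python3 goal.py 170
```

```text
t: 8.98
eef_pos: [581.6, 210.9, 325.5]
orientation: [0.705, 0.059, -0.061, -0.704]
contact_force: [0.9, 0.8, -1.2]
finger_gap: 32.9
pos [581.9 210.9 325.9] goal [633.4  75.2 331.1] tool shift [  27.8    -5.33 -142.49] units [ 0.0927 -0.0178 -0.475 ]
rotvec [-0.5475  0.4571  0.1282] units [-0.3486  0.291   0.0816] euler yaw-first
yaw about tool y 0.29837206124215715 F [-0.5 -0.6 -2.1] M [ 0.   -0.01  0.06] gap 32.68460574031976 J [ 0.168  0.354  1.235  0.     1.555 -0.002] t 9.075
tube tip s 249.80422957616176 off-axis in ring xy -89.57045007507212 182.227634329821 tilt err deg 31.928836629287098
```

View pics/d7.png

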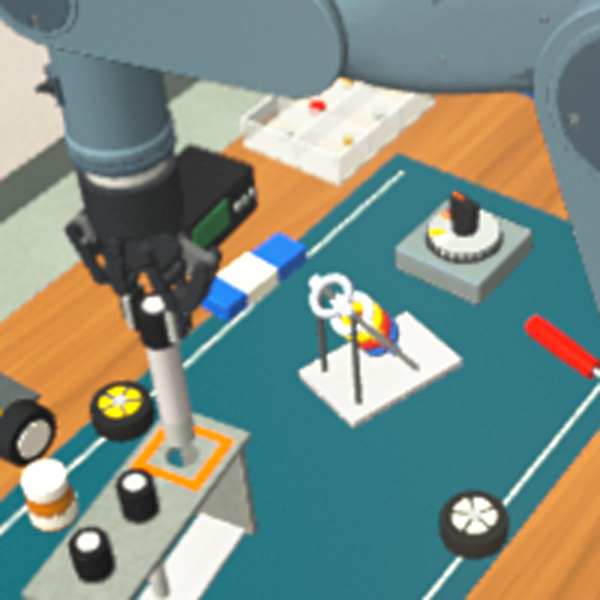

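View pics/s7.png

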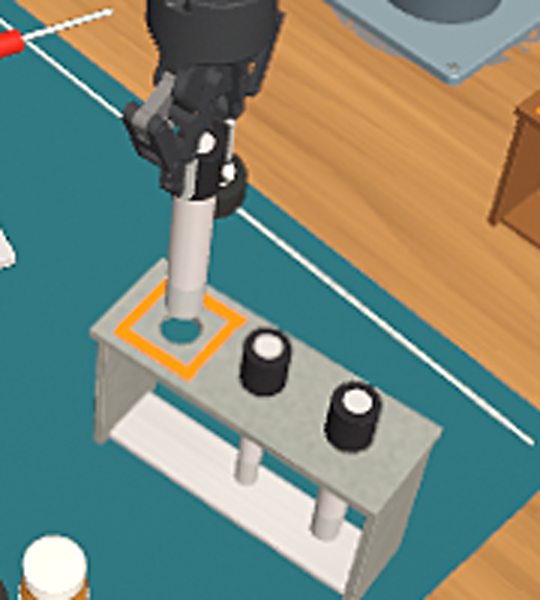

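```bash
python3 -m inch '{"claw":[1,1,1,1,1,1,1,1,1,1],"translation":[[0.0185,-0.01,-0.095],[0.0185,-0.01,-0.095],[0.0185,0,-0.095],[0.0185,0,-0.095],[0.0185,0,-0.095],[0,0,0],[0,0,0],[0,0,0],[0,0,0],[0,0,0]],"turn":[[0,0,0],[0,0,0],[0,0,0],[0,0,0],[0,0,0],[0,0.074,0],[0,0.074,0],[0,0.074,0],[0,0.074,0],[0,0,0]]}';  python3 goal.py 170
```

```text
t: 10.32
eef_pos: [633.7, 75.3, 332.6]
orientation: [0.7, -0.104, 0.103, -0.699]
contact_force: [-0.1, -0.1, -1.5]
finger_gap: 33.0
pos [633.7  75.3 332.6] goal [633.4  75.2 331.1] tool shift [-0.22  1.46 -0.13] units [-0.0007  0.0049 -0.0004]
rotvec [-0.5582  0.005  -0.    ] units [-0.3553  0.0032 -0.    ] euler yaw-first
yaw about tool y 0.003027549731814875 F [-0.1 -0.1 -1.5] M [ 0.04  0.01 -0.04] gap 33.0395157378126 J [-0.056  0.388  1.169 -0.     1.585  0.237] t 10.325
tube tip s 194.92204181054353 off-axis in ring xy 0.004960497126209117 81.75074801198615 tilt err deg 31.979890010405814
```

```bash
python3 -m inch '{"claw":[1,1,1,1,1,1,1,1,1],"translation":[[0,0,0],[0,0,0],[0,0,0],[0,0,0],[0,0,0],[0,0,0],[0,0,0],[0,0,0],[0,0,0]],"turn":[[-0.071,0.003,0],[-0.071,0,0],[-0.071,0,0],[-0.071,0,0],[-0.071,0,0],[0,0,0],[0,0,0],[0,0,0],[0,0,0]]}';  python3 goal.py 130; python3 - <<'E'
from h import *
c,T=snap("wrist","w8");np.save("T8.npy",T)
c,_=snap("side");crop(c,"d8",200,100,160,180,3.3)
c,_=snap("scene");crop(c,"s8",220,100,180,180,3.3)
E
```

```text
t: 11.45
eef_pos: [633.8, 74.5, 334.3]
orientation: [0.864, -0.13, 0.073, -0.48]
contact_force: [0.5, -0.3, -1.3]
finger_gap: 32.9
pos [633.8  74.5 334.3] goal [627.2  54.9 297.2] tool shift [-0.63 42.42  2.06] units [-0.0021  0.1414  0.0069]
rotvec [-0.0022 -0.0024  0.0002] units [-0.0014 -0.0015  0.0001] euler yaw-first
yaw about tool y -0.0015018670297331455 F [ 0.5 -0.3 -1.3] M [ 0.39 -0.08  0.02] gap 32.859440752676925 J [ 0.185  0.576  0.985 -0.505  1.827  0.417] t 11.45
tube tip s 172.41575626286064 off-axis in ring xy 0.6468460088959255 -1.8156016519839302 tilt err deg 0.12602011271262847
```

View pics/w8.png

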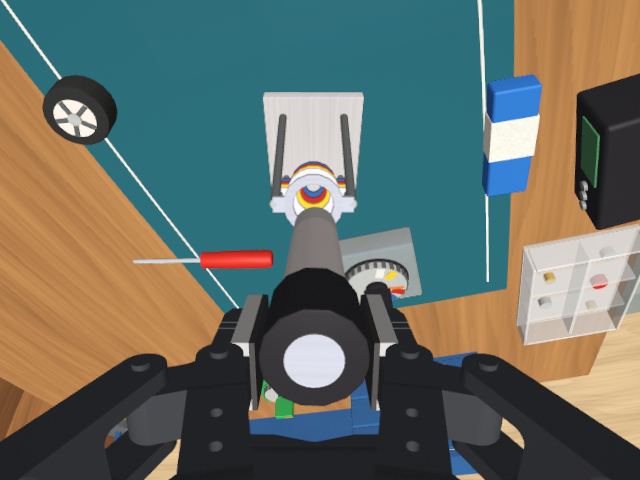

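View pics/d8.png

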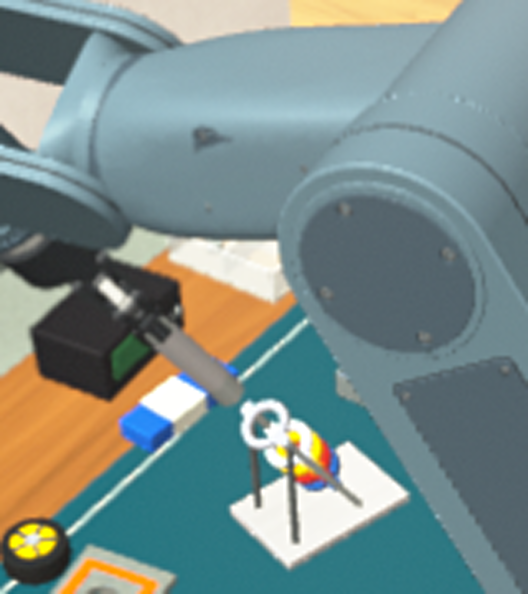

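View pics/s8.png

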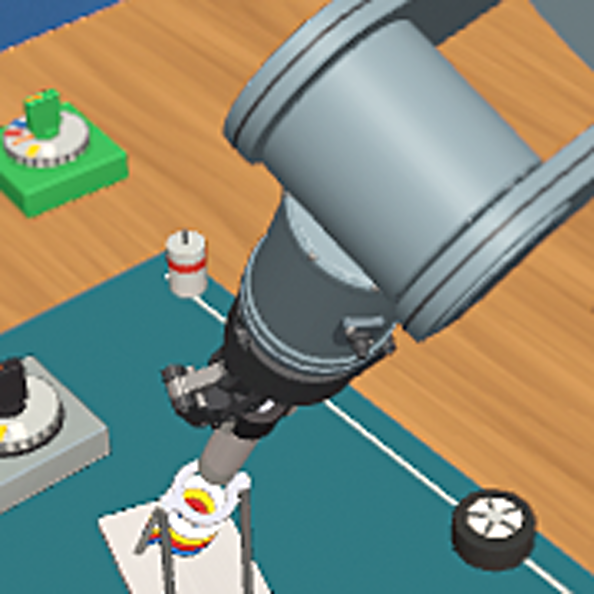

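```bash
python3 - <<'E'
from h import *
im=cv2.imread("pics/w8.png");cv2.imwrite("pics/w8c.png",cv2.resize(im[150:330,250:380],None,fx=4.5,fy=3.3 if 0 else 4.4/1.4 if 0 else 4.4*0+4.5 if 0 else 3.3,interpolation=cv2.INTER_CUBIC)) if 0 else cv2.imwrite("pics/w8c.png",cv2.resize(im[160:290,250:380],None,fx=4.5,fy=4.5,interpolation=cv2.INTER_CUBIC))
c=manip.camera("wrist");T=np.load("T8.npy")
th=np.radians(32);n=np.array([0.29405718,0.95578783]);ax=np.r_[n*np.sin(th),np.cos(th)];O=np.array([582.68,-89.71,55])
tc=lambda p:(T[:3,:3]@np.array(p,float)+T[:3,3])
for y in(-5.4,155.6,42.6):print("tool axis",y,proj(c,tc([0,y,0]),T).round(1))
for r in(13.5,11): print("tip edges",r,[proj(c,tc([a,155.6,b]),T).round(1).tolist() for a,b in((-r,0),(r,0),(0,r),(0,-r))])
for s in(110,106,64,44,24,4):print(s,proj(c,O+ax*s,T).round(1))
x=np.r_[n[1],-n[0],0];z=np.cross(x,-ax)
print("entry hole edges",[proj(c,O+ax*110+16*v,T).round(1).tolist() for v in(-x,x,z,-z)])
print("entry outer edges",[proj(c,O+ax*110+24*v,T).round(1).tolist() for v in(-x,x,z,-z)])
E
```

```text
tool axis -5.4 [[314.6 361.8]]
tool axis 155.6 [[314.3 226.9]]
tool axis 42.6 [[314.5 296.6]]
tip edges 13.5 [[[293.6, 226.9]], [[335.0, 226.9]], [[314.3, 206.5]], [[314.3, 246.7]]]
tip edges 11 [[[297.4, 226.9]], [[331.2, 226.9]], [[314.3, 210.3]], [[314.3, 243.1]]]
110 [[313.4 205.3]]
106 [[313.4 204.3]]
64 [[313.5 195.2]]
44 [[313.5 191.5]]
24 [[313.5 188.1]]
4 [[313.6 185. ]]
entry hole edges [[[293.2, 205.4]], [[333.7, 205.2]], [[313.4, 185.2]], [[313.5, 225.0]]]
entry outer edges [[[283.1, 205.4]], [[343.8, 205.2]], [[313.3, 174.9]], [[313.5, 234.6]]]
```

View pics/w8c.png

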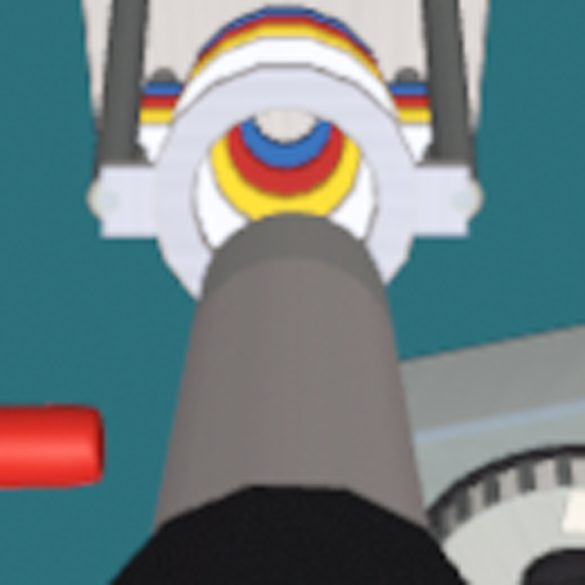

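```bash
python3 -m inch '{"claw":[1,1,1,1,1,1,1,1],"translation":[[-0.004,0.05,0.009],[0,0.05,0],[0,0.05,0],[0,0.02,0],[0,0,0],[0,0,0],[0,0,0],[0,0,0]],"turn":[[-0.0014,-0.0015,0],[0,0,0],[0,0,0],[0,0,0],[0,0,0],[0,0,0],[0,0,0],[0,0,0]]}';  python3 goal.py 115; cat > chk.py <<'E'
from h import *
import sys
c,T=snap("wrist","w"+sys.argv[1]);im=c["color"][:,:,::-1];cv2.imwrite("pics/w%sc.png"%sys.argv[1],cv2.resize(im[140:290,240:390],None,fx=4,fy=4,interpolation=cv2.INTER_CUBIC))
th=np.radians(32);n=np.array([0.29405718,0.95578783]);ax=np.r_[n*np.sin(th),np.cos(th)];O=np.array([582.68,-89.71,55])
tc=lambda p:(T[:3,:3]@np.array(p,float)+T[:3,3])
cr=lambda p:((np.array(p)-[240,140])*4).round(0).tolist()
x=np.r_[n[1],-n[0],0];z=np.cross(x,-ax)
print("tip",[cr(proj(c,tc([a,155.6,b]),T)[0]) for a,b in((-13.5,0),(13.5,0),(0,13.5))])
print("hole",[cr(proj(c,O+ax*110+16*v,T)[0]) for v in(-x,x,z)]);print("hole white",[cr(proj(c,O+ax*64+15*v,T)[0]) for v in(-x,x,z)])
print("yellow",[cr(proj(c,O+ax*44+12.5*v,T)[0]) for v in(-x,x,z)])
E
python3 chk.py 9
```

```text
t: 12.65
eef_pos: [625.5, 52.2, 289.1]
orientation: [0.865, -0.13, 0.072, -0.479]
contact_force: [-0.1, 0.7, -0.9]
finger_gap: 32.4
pos [625.5  52.2 289.1] goal [624.8  47.3 284.5] tool shift [ 0.77  6.44 -1.66] units [ 0.0026  0.0215 -0.0055]
rotvec [0.0011 0.0014 0.0003] units [0.0007 0.0009 0.0002] euler yaw-first
yaw about tool y 0.0008640648544900713 F [-0.1  0.7 -0.9] M [ 0.38 -0.11 -0.01] gap 32.38969822992689 J [ 0.157  0.564  1.114 -0.503  1.713  0.445] t 12.65
tube tip s 121.43849847063738 off-axis in ring xy -0.7253489873978785 1.5032850485454674 tilt err deg 0.06323189597122354
tip [[214.0, 348.0], [380.0, 347.0], [297.0, 266.0]]
hole [[207.0, 339.0], [396.0, 339.0], [302.0, 246.0]]
hole white [[224.0, 282.0], [378.0, 282.0], [301.0, 206.0]]
yellow [[240.0, 261.0], [361.0, 262.0], [301.0, 201.0]]
```

View pics/w9c.png

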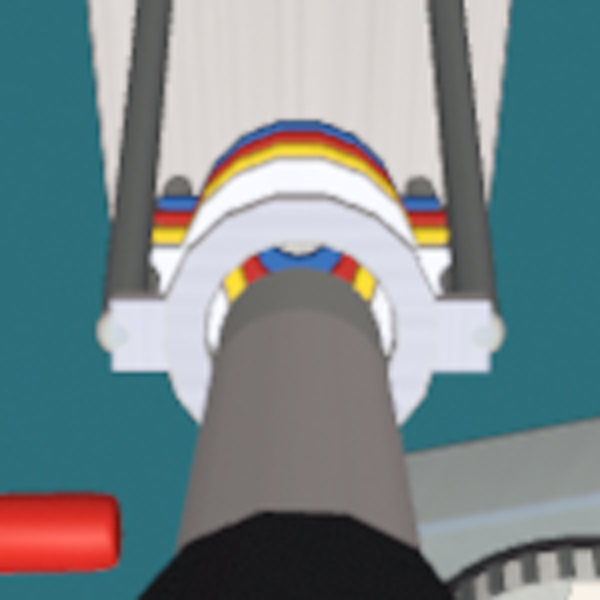

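```bash
python3 -m inch '{"claw":[1,1,1,1,1,1,1,1,1],"translation":[[0,0.01,-0.002],[0,0.02,0],[0,0.02,0],[0,0.02,0],[0,0.02,0],[0,0.015,0],[0,0,0],[0,0,0],[0,0,0]],"turn":[[0,0,0],[0,0,0],[0,0,0],[0,0,0],[0,0,0],[0,0,0],[0,0,0],[0,0,0],[0,0,0]]}';  python3 goal.py 70;python3 chk.py 10
```

```text
t: 13.82
eef_pos: [620.5, 35.6, 262.7]
orientation: [0.865, -0.13, 0.072, -0.479]
contact_force: [0.3, -0.2, -2.3]
finger_gap: 32.6
pos [620.5  35.6 262.7] goal [617.8  24.6 246.3] tool shift [ 0.73 19.88 -0.95] units [ 0.0024  0.0663 -0.0032]
rotvec [0.0011 0.0013 0.0003] units [0.0007 0.0008 0.0002] euler yaw-first
yaw about tool y 0.0008071500584501965 F [ 0.3 -0.2 -2.3] M [ 0.41 -0.08 -0.03] gap 32.61348353349702 J [ 0.134  0.56   1.185 -0.504  1.644  0.458] t 13.825
tube tip s 89.87581352940163 off-axis in ring xy -0.6969312605455363 0.8085259324067051 tilt err deg 0.06246509963373328
tip [[214.0, 348.0], [380.0, 347.0], [297.0, 266.0]]
hole [[197.0, 385.0], [407.0, 386.0], [302.0, 282.0]]
hole white [[217.0, 316.0], [386.0, 316.0], [301.0, 232.0]]
yellow [[235.0, 291.0], [367.0, 291.0], [301.0, 226.0]]
```

View pics/w10c.png

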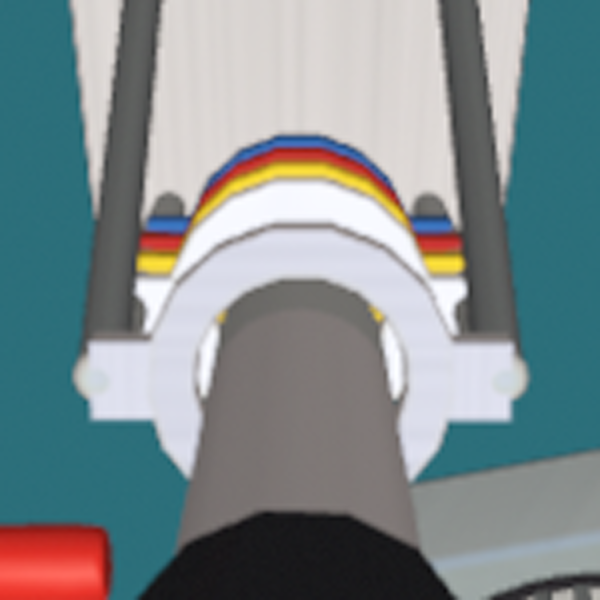

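```bash
python3 -m inch '{"claw":[1,1,1,1,1,1,1,1,1],"translation":[[0,0.015,0],[0,0.015,0],[0,0.015,0],[0,0.015,0],[0,0.01,0],[0,0.01,0],[0,0.01,0],[0,0,0],[0,0,0]],"turn":[[0,0,0],[0,0,0],[0,0,0],[0,0,0],[0,0,0],[0,0,0],[0,0,0],[0,0,0],[0,0,0]]}';  python3 goal.py 44;python3 chk.py 11
```

```text
t: 15.0
eef_pos: [616.2, 21.9, 239.6]
orientation: [0.865, -0.13, 0.071, -0.479]
contact_force: [0.0, -0.2, -0.7]
finger_gap: 32.5
pos [616.2  21.9 239.6] goal [613.8  11.4 224.3] tool shift [ 0.8  18.68 -0.93] units [ 0.0027  0.0623 -0.0031]
rotvec [ 0.0012  0.0014 -0.0001] units [ 0.0008  0.0009 -0.    ] euler yaw-first
yaw about tool y 0.0008639537834633317 F [ 0.  -0.2 -0.7] M [ 0.39 -0.11  0.02] gap 32.495570459631 J [ 0.115  0.56   1.241 -0.508  1.585  0.469] t 15.0
tube tip s 62.67851304447458 off-axis in ring xy -0.8064327271021773 0.7666995004352571 tilt err deg 0.06974047197330596
tip [[214.0, 348.0], [380.0, 347.0], [297.0, 266.0]]
hole [[186.0, 439.0], [420.0, 439.0], [304.0, 325.0]]
hole white [[210.0, 354.0], [395.0, 354.0], [302.0, 263.0]]
yellow [[230.0, 325.0], [374.0, 325.0], [302.0, 254.0]]
```

View pics/w11c.png

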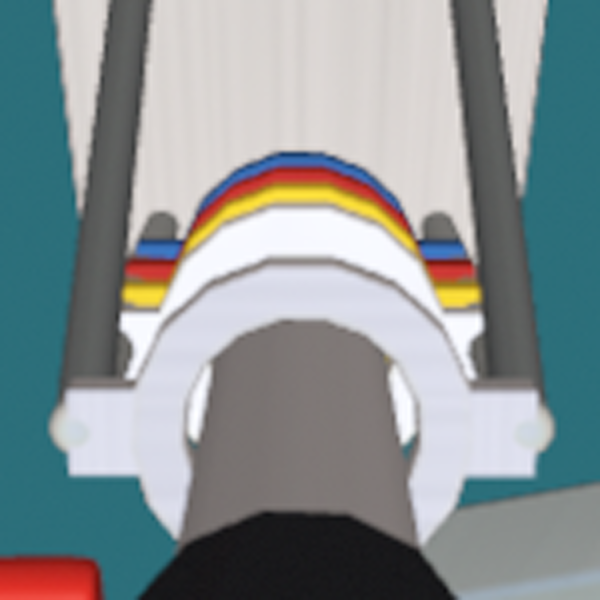

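```bash
python3 -m inch '{"claw":[1,1,1,1,1,1,1,1,1],"translation":[[0,0.008,0],[0,0.008,0],[0,0.008,0],[0,0.008,0],[0,0.008,0],[0,0.007,0],[0,0.005,0],[0,0,0],[0,0,0]],"turn":[[0,0,0],[0,0,0],[0,0,0],[0,0,0],[0,0,0],[0,0,0],[0,0,0],[0,0,0],[0,0,0]]}';  python3 goal.py 44; python3 -m inch '{"claw":[1,1,1,1,1,1],"translation":[[0,0.004,0],[0,0.003,0],[0,0.003,0],[0,0,0],[0,0,0],[0,0,0]],"turn":[[0,0,0],[0,0,0],[0,0,0],[0,0,0],[0,0,0],[0,0,0]]}';  python3 goal.py 44
```

```text
t: 16.18
eef_pos: [613.7, 13.9, 226.4]
orientation: [0.865, -0.13, 0.071, -0.479]
contact_force: [0.1, -0.0, -0.8]
finger_gap: 33.0
pos [613.7  13.9 226.4] goal [613.8  11.4 224.3] tool shift [ 0.8   3.04 -0.92] units [ 0.0027  0.0101 -0.0031]
rotvec [ 0.0012  0.0013 -0.0001] units [ 0.0008  0.0009 -0.0001] euler yaw-first
yaw about tool y 0.00085809179380342 F [ 0.1 -0.  -0.8] M [ 0.37 -0.14 -0.07] gap 32.95390609260081 J [ 0.104  0.562  1.271 -0.51   1.552  0.475] t 16.175
tube tip s 47.034718303169846 off-axis in ring xy -0.8191761798336814 0.729046282523521 tilt err deg 0.07197947936385682
t: 16.92
eef_pos: [613.3, 12.2, 223.7]
orientation: [0.865, -0.13, 0.071, -0.479]
contact_force: [0.4, 0.0, -1.0]
finger_gap: 32.8
pos [613.3  12.2 223.7] goal [613.8  11.4 224.3] tool shift [ 0.7  -0.13 -0.87] units [ 0.0023 -0.0004 -0.0029]
rotvec [ 0.0014  0.0014 -0.0001] units [ 0.0009  0.0009 -0.0001] euler yaw-first
yaw about tool y 0.0008606766475159041 F [ 0.4  0.  -1. ] M [ 0.24 -0.15  0.08] gap 32.78885550525028 J [ 0.102  0.562  1.277 -0.511  1.545  0.476] t 16.925
tube tip s 43.868248512267975 off-axis in ring xy -0.7219098441042544 0.6504896610672541 tilt err deg 0.08166201916364393
```

```bash
python3 -m inch '{"claw":[1,1,1,1],"translation":[[0,0.003,0],[0,0,0],[0,0,0],[0,0,0]],"turn":[[0,0,0],[0,0,0],[0,0,0],[0,0,0]]}';  python3 goal.py 44;  python3 -m inch '{"claw":[1,1,1,1],"translation":[[0,0.003,0],[0,0,0],[0,0,0],[0,0,0]],"turn":[[0,0,0],[0,0,0],[0,0,0],[0,0,0]]}';  python3 goal.py 44
```

```text
t: 17.42
eef_pos: [613.1, 11.8, 222.9]
orientation: [0.865, -0.13, 0.071, -0.479]
contact_force: [1.5, -0.9, -0.6]
finger_gap: 32.8
pos [613.1  11.8 222.9] goal [613.8  11.4 224.3] tool shift [ 0.78 -1.04 -0.91] units [ 0.0026 -0.0035 -0.003 ]
rotvec [ 0.0014  0.0014 -0.0002] units [ 0.0009  0.0009 -0.0001] euler yaw-first
yaw about tool y 0.0009080040376355167 F [ 1.5 -0.9 -0.6] M [ 0.12 -0.34  0.13] gap 32.8298894411297 J [ 0.101  0.562  1.279 -0.511  1.544  0.477] t 17.425
tube tip s 42.957479651362064 off-axis in ring xy -0.8203130616471475 0.6960962672519799 tilt err deg 0.0806527545029245
t: 17.92
eef_pos: [613.1, 11.7, 222.7]
orientation: [0.865, -0.13, 0.072, -0.479]
contact_force: [0.7, 2.9, 5.2]
finger_gap: 32.4
pos [613.1  11.7 222.7] goal [613.8  11.4 224.3] tool shift [ 0.78 -1.25 -0.89] units [ 0.0026 -0.0042 -0.003 ]
rotvec [0.0009 0.0012 0.0005] units [0.0006 0.0007 0.0003] euler yaw-first
yaw about tool y 0.0007372247651596329 F [0.7 2.9 5.2] M [ 0.31 -0.02 -0.03] gap 32.447177828163234 J [ 0.101  0.562  1.28  -0.511  1.542  0.477] t 17.925
tube tip s 42.75005113420471 off-axis in ring xy -0.7127566866934432 0.7451990609869384 tilt err deg 0.05937510526580779
```

```bash
python3 - <<'E'
from h import *
c,_=snap("side");crop(c,"d12",220,150,130,120,5)
c,_=snap("scene");crop(c,"s12",220,130,130,120,5)
E
```

```text
(no output)
```

View pics/d12.png

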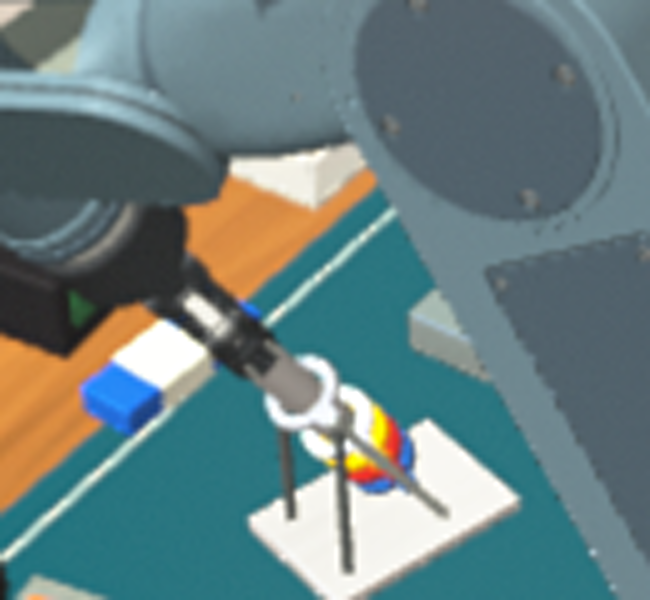

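View pics/s12.png

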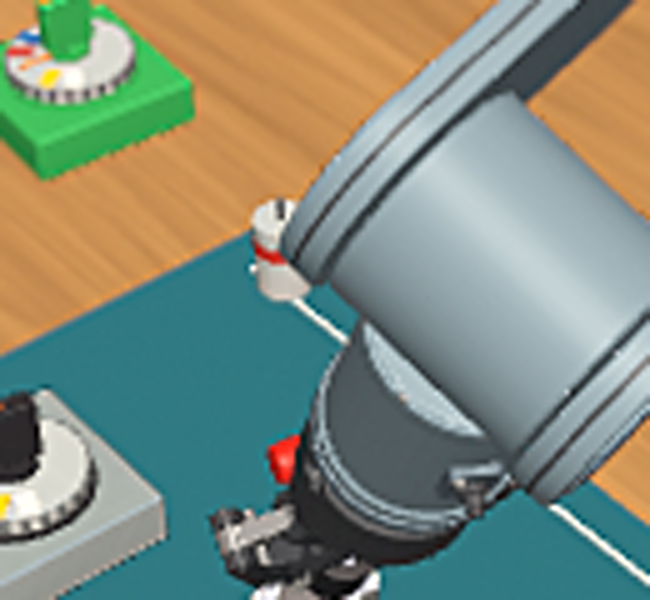

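```bash
python3 -m inch '{"claw":[0.2,0.1,0,-0.2,-0.5,-1,-1,-1,-1],"translation":[[0,0,0],[0,0,0],[0,0,0],[0,0,0],[0,0,0],[0,0,0],[0,0,0],[0,0,0],[0,0,0]],"turn":[[0,0,0],[0,0,0],[0,0,0],[0,0,0],[0,0,0],[0,0,0],[0,0,0],[0,0,0],[0,0,0]]}' 20;  python3 goal.py 44;python3 chk.py 13
```

```text
t: 19.15
eef_pos: [612.9, 11.5, 222.2]
orientation: [0.865, -0.13, 0.071, -0.479]
contact_force: [0.1, 0.5, 0.4]
finger_gap: 85.4
pos [612.9  11.5 222.2] goal [613.8  11.4 224.3] tool shift [ 0.86 -1.84 -0.94] units [ 0.0029 -0.0061 -0.0031]
rotvec [ 0.0013  0.0015 -0.0002] units [ 0.0009  0.0009 -0.0002] euler yaw-first
yaw about tool y 0.0009326096338440656 F [0.1 0.5 0.4] M [ 0.26 -0.03  0.02] gap 85.35711703325074 J [ 0.101  0.563  1.281 -0.511  1.542  0.477] t 19.15
tube tip s 42.160764851173134 off-axis in ring xy -0.8978105665099624 0.7264005980659662 tilt err deg 0.07796189987768976
tip [[214.0, 348.0], [380.0, 347.0], [297.0, 266.0]]
hole [[177.0, 487.0], [432.0, 488.0], [305.0, 364.0]]
hole white [[204.0, 388.0], [403.0, 388.0], [303.0, 291.0]]
yellow [[226.0, 355.0], [380.0, 355.0], [303.0, 279.0]]
```

View pics/w13.png

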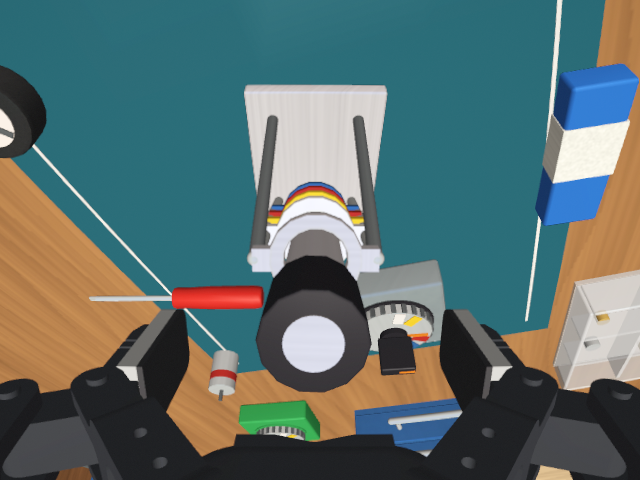

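```bash
python3 -m inch '{"claw":[-1,-1,-1,-1,-1,-1,-1,-1,-1,-1],"translation":[[0,-0.05,0],[0,-0.1,0],[0,-0.13,0],[0,-0.13,0],[0,-0.02,0],[0,0,0],[0,0,0],[0,0,0],[0,0,0],[0,0,0]],"turn":[[0,0,0],[0,0,0],[0,0,0],[0,0,0],[0.0715,0,0],[0.071,0,0],[0.071,0,0],[0.071,0,0],[0.071,0,0],[0,0,0]]}'; python3 - <<'E'
from h import *
T=pose();print(T,manip.get_state()["joint_pos"])
c,_=snap("side");crop(c,"d14",220,120,130,150,4)
p=np.array([608.6,-297,T[2,3]]);print((T[:3,:3].T@(p-T[:3,3])/300).round(4))
c,T=snap("wrist","w14")
E
```

```text
t: 20.45
eef_pos: [633.0, 75.5, 333.2]
orientation: [0.7, -0.105, 0.106, -0.699]
contact_force: [-0.5, -0.7, -0.2]
finger_gap: 85.4
[[ 9.55467507e-01  3.89789975e-04  2.95096072e-01  6.32996625e+02]
 [-2.95094909e-01 -1.84048607e-03  9.55466173e-01  7.55115263e+01]
 [ 9.15551346e-04 -9.99998230e-01 -1.64349960e-03  3.33191906e+02]
 [ 0.00000000e+00  0.00000000e+00  0.00000000e+00  1.00000000e+00]] [-0.05501191  0.3857132   1.17158653 -0.00181642  1.5838025   0.24451976]
[ 0.2887  0.0023 -1.2104]
```

View pics/d14.png

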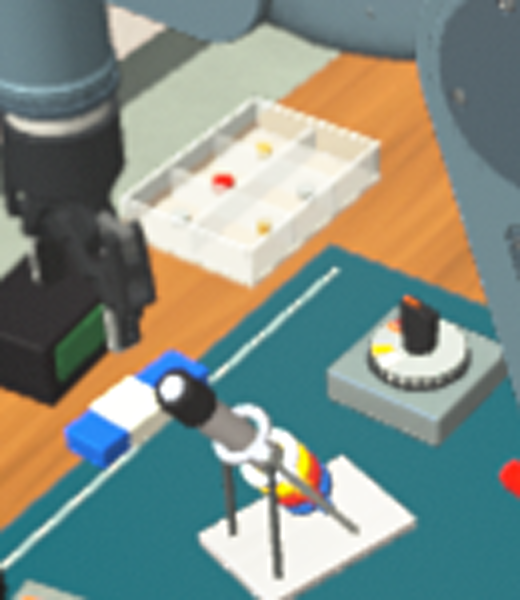

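View pics/w14.png

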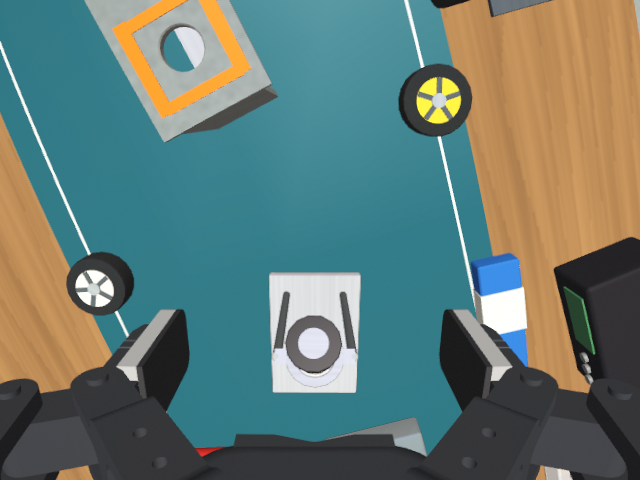

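```bash
python3 - <<'E'
from h import *
T=pose();c=manip.camera("wrist");d=manip.camera("side")
o1,d1=ray(c,[314,343],T);o2,d2=ray(d,[263.3,216.8]);p,e=tri([(o1,d1[0]),(o2,d2[0])]);print(p,e,"expect 614.6,14.1,228.8 ; s=",(p-[582.68,-89.71,55])@np.array([.1558,.5065,.848]))
E
python3 -m inch '{"claw":[-1,-1,-1,-1,-1,-1,-1,-1,-1,-1],"translation":[[0.032,0,-0.1345],[0.032,0,-0.1345],[0.032,0,-0.1345],[0.032,0,-0.1345],[0.032,0,-0.1345],[0.032,0,-0.1345],[0.032,0,-0.1345],[0.032,0,-0.1345],[0.032,0,-0.1345],[0,0,0]],"turn":[[0,0,0],[0,0,0],[0,0,0],[0,0,0],[0,0,0],[0,0,0],[0,0,0],[0,0,0],[0,0,0],[0,0,0]]}'
python3 -m inch '{"claw":[-1,-1,-1,-1,-1,-1,-1,-1,-1,-1],"translation":[[0,0,0],[0,0,0],[0,0,0],[0,0,0],[0,0,0],[0,0,0],[0,0,0],[0,0,0],[0,0,0],[0,0,0]],"turn":[[0,0.0917,0],[0,0.0917,0],[0,0.0917,0],[0,0.0917,0],[0,0.0917,0],[0,0.0917,0],[0,0.0917,0],[0,0.0917,0],[0,0.0917,0],[0,0.0917,0]]}'
python3 -m inch '{"claw":[-1,-1,-1,-1],"translation":[[0,0.1,0],[0,0.1,0],[0,0,0],[0,0,0]],"turn":[[0,0,0],[0,0,0],[0,0,0],[0,0,0]]}'
python3 - <<'E'
from h import *
c,T=snap("wrist","w15");print(T);np.save("T15.npy",T);print(manip.get_state()["joint_pos"])
E
```

```text
[614.80771187  17.83649082 221.49646711] [np.float64(1.138690568715754), np.float64(1.1386905687156947)] expect 614.6,14.1,228.8 ; s= 200.66679922303655
t: 21.9
eef_pos: [609.2, -298.0, 330.6]
orientation: [0.7, -0.107, 0.104, -0.698]
contact_force: [0.4, 0.2, 0.2]
finger_gap: 85.6
t: 23.15
eef_pos: [610.0, -293.5, 331.8]
orientation: [-0.457, 0.541, -0.54, 0.455]
contact_force: [-0.0, 0.2, -0.5]
finger_gap: 85.5
t: 23.65
eef_pos: [610.0, -294.9, 273.2]
orientation: [0.457, -0.539, 0.54, -0.456]
contact_force: [-0.7, -0.0, -0.3]
finger_gap: 85.1
[[-1.64867633e-01 -4.08723258e-04  9.86315617e-01  6.10048101e+02]
 [-9.86313844e-01 -1.87274559e-03 -1.64868113e-01 -2.94920293e+02]
 [ 1.91450366e-03 -9.99998163e-01 -9.43742741e-05  2.73173184e+02]
 [ 0.00000000e+00  0.00000000e+00  0.00000000e+00  1.00000000e+00]]
[-0.61409765  0.48262629  1.1635396  -0.00176829  1.4933409   1.1227958 ]
```

View pics/w15.png

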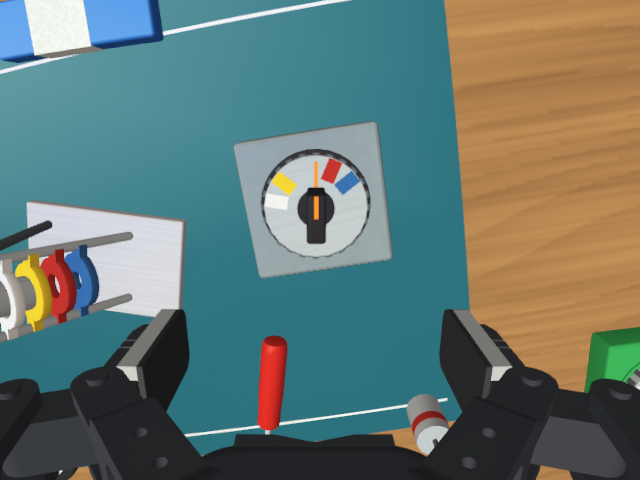

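```bash
cat > dial.py <<'E'
from h import *
from scipy.optimize import least_squares
import sys
def dial(c,T,c0=(609,-297),R0=60,black=True):
    hsv=cv2.cvtColor(c["color"],cv2.COLOR_RGB2HSV);H,S,V=[hsv[...,i].astype(int) for i in range(3)]
    uv=proj(c,[c0[0],c0[1],48],T)[0];yy,xx=np.mgrid[:480,:640]
    G=onz(c,np.c_[xx.ravel(),yy.ravel()],48,T);r=np.hypot(G[:,0]-c0[0],G[:,1]-c0[1]).reshape(480,640);reg=(r<41)
    mk={"yellow":(H>22)&(H<34)&(S>150)&(V>130),"red":((H<6)|(H>174))&(S>150)&(V>110),"blue":(H>100)&(H<125)&(S>120)&(V>90),"white":(V>228)&(S<20),"orange":(H>=8)&(H<=19)&(S>150)&(V>150)}
    out={}
    for n,m in mk.items():
        k,l,st,ct=cv2.connectedComponentsWithStats((m&reg).astype(np.uint8))
        for i in np.argsort(-st[1:,4])[:2]+1:
            if st[i,4]<15: continue
            ys,xs=np.nonzero(l==i);P=onz(c,np.c_[xs,ys],48.3,T)[:,:2];mu=P.mean(0);w,v=np.linalg.eigh(np.cov(P.T));d=v[:,1];out.setdefault(n,[]).append((len(xs),mu,np.arctan2(d[1],d[0]),np.sqrt(12*w)))
            print(n,len(xs),ct[i].round(1),mu.round(2),"axis",out[n][-1][2].round(3),"size",out[n][-1][3].round(1))
    return out
if __name__=="__main__":
    c,T=snap("wrist",sys.argv[1]);o=dial(c,T)
    P=np.array([o[k][0][1] for k in("white","yellow","red","blue") if k in o]);th=np.array([dict(white=1.15,yellow=.65,red=-.65,blue=-1.15)[k] for k in("white","yellow","red","blue") if k in o])
    f=lambda p:(p[:2]+p[3]*np.c_[np.cos(p[2]+th),np.sin(p[2]+th)]-P).ravel()
    r=least_squares(f,[605,-292,0,34]);print("centre,outer,r",r.x.round(3),f(r.x).round(2))
    for q in o.get("orange",[]): d=q[1]-r.x[:2];print("orange ang",np.arctan2(d[1],d[0]).round(4),np.hypot(*d).round(1))
    print("T",T[:3,3].round(2),"toolx ang",np.arctan2(T[1,0],T[0,0]),"shift to centre tool",(T[:3,:3].T@(np.r_[r.x[:2],T[2,3]]-T[:3,3])).round(2))
E
python3 dial.py w16
```

```text
yellow 264 [283.3 183.6] [ 632.24 -275.71] axis -2.398 size [10. 17.]
red 275 [330.4 170.8] [ 636.04 -314.38] axis 2.58 size [10.1 17.2]
blue 277 [346.  182.9] [ 624.46 -325.19] axis 2.071 size [10.4 17.1]
white 288 [275.8 201.8] [ 618.79 -267.03] axis 1.231 size [10.7 17.8]
orange 115 [315. 208.] [ 608.41 -297.38] axis 2.975 size [ 4.  19.1]
orange 75 [315. 175.] [ 634.76 -301.8 ] axis 2.975 size [ 2.3 20. ]
centre,outer,r [ 6.08665e+02 -2.97440e+02  9.70000e-02  3.20590e+01] [ 0.09 -0.02 -0.05  0.04 -0.1   0.09  0.06 -0.12]
orange ang 2.9034 0.3
orange ang -0.1655 26.5
T [ 610.17 -295.33  273.76] toolx ang -1.7367598548765122 shift to centre tool [ 2.33  0.   -1.13]
```

```bash
python3 -m inch '{"claw":[-1,-1,-1,-1,-1,-1,-1,-1],"translation":[[0.008,0.08,-0.004],[0,0.12,0],[0,0.12,0],[0,0.08,0],[0,0,0],[0,0,0],[0,0,0],[0,0,0]],"turn":[[0,0,0],[0,0,0],[0,0,0],[0,0,0],[0,0,0],[0,0,0],[0,0,0],[0,0,0]]}'; python3 dial.py w17
```

```text
t: 24.75
eef_pos: [608.0, -298.3, 153.3]
orientation: [0.457, -0.539, 0.541, -0.456]
contact_force: [0.5, 0.1, -0.2]
finger_gap: 85.4
yellow 646 [261.8 214.2] [ 632.32 -275.59] axis -2.389 size [10.6 17.4]
red 660 [333.1 195.3] [ 635.96 -314.21] axis 2.583 size [10.4 17.5]
blue 651 [356.8 213.2] [ 624.45 -325.1 ] axis 2.082 size [10.7 17.4]
white 638 [250.7 241.1] [ 618.84 -266.74] axis 1.24 size [10.8 17.8]
orange 271 [308.7 259.9] [ 603.12 -295.65] axis 2.986 size [ 4.1 20.4]
orange 159 [309.5 201.8] [ 634.66 -301.5 ] axis 2.976 size [ 2.1 20.9]
centre,outer,r [ 6.08641e+02 -2.97233e+02  9.40000e-02  3.21110e+01] [ 0.09 -0.08 -0.06  0.12 -0.04  0.04  0.01 -0.08]
orange ang 2.8622 5.7
orange ang -0.1626 26.4
T [ 607.98 -298.29  153.31] toolx ang -1.7377644381817672 shift to centre tool [-1.15 -0.    0.48]
```

View pics/w17.png

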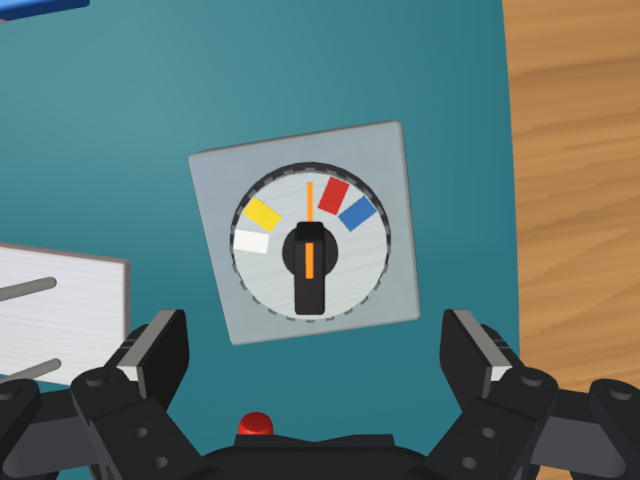

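```bash
python3 -m inch '{"claw":[-1,-1,-1,-1,-1,-1,-1,-1],"translation":[[-0.004,0.06,0.0015],[0,0.06,0],[0,0.06,0],[0,0.04,0],[0,0,0],[0,0,0],[0,0,0],[0,0,0]],"turn":[[0,0,0],[0,0,0],[0,0,0],[0,0,0],[0,0,0],[0,0,0],[0,0,0],[0,0,0]]}'; python3 dial.py w18
```

```text
t: 25.8
eef_pos: [608.3, -297.1, 86.7]
orientation: [0.457, -0.54, 0.54, -0.456]
contact_force: [0.7, 0.0, 0.3]
finger_gap: 85.0
yellow 1259 [245.  252.8] [ 632.29 -275.55] axis -2.402 size [10.9 17.6]
red 1314 [344.4 227. ] [ 635.95 -314.19] axis 2.582 size [10.6 17.7]
blue 1253 [377.1 251.3] [ 624.49 -325.05] axis 2.085 size [10.8 17.6]
white 1146 [230.3 288.9] [ 618.81 -266.72] axis 1.24 size [10.7 17.7]
orange 561 [311. 335.] [ 593.8  -294.36] axis 2.972 size [ 4.4 23. ]
orange 420 [311.3 237.8] [ 633.85 -301.35] axis 2.984 size [ 2.9 21.2]
centre,outer,r [ 6.08642e+02 -2.97218e+02  9.50000e-02  3.20990e+01] [ 0.09 -0.08 -0.06  0.11 -0.02  0.07 -0.01 -0.09]
orange ang 2.9511 15.1
orange ang -0.1626 25.5
T [ 608.32 -297.14   86.69] toolx ang -1.7377969065903813 shift to centre tool [0.02 0.   0.33]
```

View pics/w18.png

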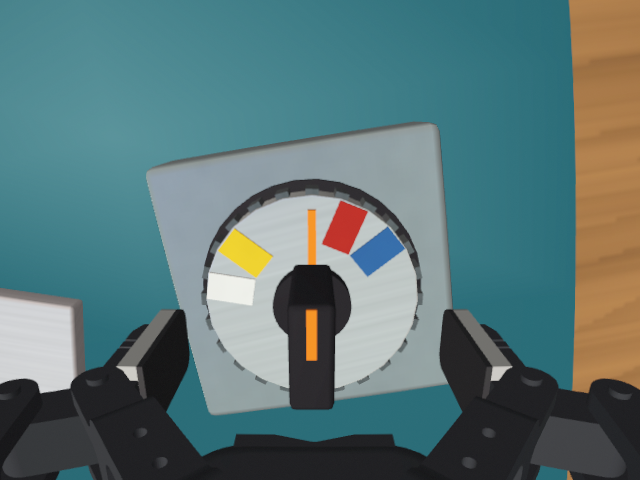

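```bash
python3 - <<'E'
from h import *
s=manip.get_state();T=pose(s);c=manip.camera("wrist");print(T.round(4))
for p in([0,-5.8,0],[0,38,0],[0,38,26],[0,38,-0.3]):
    w=T[:3,:3]@np.array(p)+T[:3,3];u=proj(c,w,T);print(p,w.round(2),u.round(1),onz(c,u,w[2],T).round(2))
print("top stripe at 92.5",onz(c,[[311,335]],92.5,T), "tool",T[:3,:3].T@(onz(c,[[311,335]],92.5,T)[0]-T[:3,3]))
print("pointer",T[:3,:3].T@(onz(c,[[311.3,237.8]],49,T)[0]-T[:3,3]))
E
```

```text
[[-1.662000e-01 -5.000000e-04  9.861000e-01  6.082458e+02]
 [-9.861000e-01 -1.700000e-03 -1.662000e-01 -2.970839e+02]
 [ 1.700000e-03 -1.000000e+00 -3.000000e-04  8.656760e+01]
 [ 0.000000e+00  0.000000e+00  0.000000e+00  1.000000e+00]]
[0, -5.8, 0] [ 608.25 -297.07   92.37] [[311.3 363. ]] [[ 608.25 -297.07   92.37]]
[0, 38, 0] [ 608.23 -297.15   48.57] [[311.9 301.9]] [[ 608.23 -297.15   48.57]]
[0, 38, 26] [ 633.86 -301.47   48.56] [[311.8 238. ]] [[ 633.86 -301.47   48.56]]
[0, 38, -0.3] [ 607.93 -297.1    48.57] [[311.9 302.6]] [[ 607.93 -297.1    48.57]]
top stripe at 92.5 [[ 617.47730819 -298.55615774   92.5       ]] tool [-0.07265394 -5.93491757  9.34624602]
pointer [-0.1729654  37.5605923  26.19138078]
```

```bash
python3 - <<'E'
from h import *
T=pose();c=manip.camera("wrist");print(c["T_tool_cam"],c["cx"]);print(np.linalg.inv(T@c["T_tool_cam"])@np.r_[T[:3,3],1])
print(proj(c,T[:3,3],T),proj(c,[T[:3,:3]@[-42.5,12,0]+T[:3,3],T[:3,:3]@[42.5,12,0]+T[:3,3]],T))
E
```

```text
[[ 9.99999519e-01  9.60481870e-04 -1.97541622e-04  7.65640481e-01]
 [-4.54843164e-04  2.75868697e-01 -9.61195222e-01 -1.17380898e+02]
 [-8.68715034e-04  9.61194850e-01  2.75869001e-01  6.97951930e+01]
 [ 0.00000000e+00  0.00000000e+00  0.00000000e+00  1.00000000e+00]] 313.90363778112487
[  -0.75839788  -34.70580006 -132.0801373     1.        ]
[[311.44031151 352.75421506]] [[185.41598488 333.38867779]
 [437.9087446  333.18719554]]
```

```bash
python3 -m inch '{"claw":[-1,-1,-1,-1],"translation":[[-0.0025,0,0],[0,0,0],[0,0,0],[0,0,0]],"turn":[[0,0,0],[0,0,0],[0,0,0],[0,0,0]]}';  python3 dial.py w19; python3 -m inch '{"claw":[1,1,1,1,1,1,1,1,1],"translation":[[0,0,0],[0,0,0],[0,0,0],[0,0,0],[0,0,0],[0,0,0],[0,0,0],[0,0,0],[0,0,0]],"turn":[[0,0,0],[0,0,0],[0,0,0],[0,0,0],[0,0,0],[0,0,0],[0,0,0],[0,0,0],[0,0,0]]}' 30; python3 dial.py w20
```

```text
t: 26.45
eef_pos: [608.1, -296.2, 85.9]
orientation: [-0.457, 0.54, -0.54, 0.456]
contact_force: [-0.3, -0.3, -0.3]
finger_gap: 85.6
yellow 1272 [247.2 252.5] [ 632.27 -275.58] axis -2.401 size [10.9 17.6]
red 1329 [347.  226.5] [ 635.95 -314.18] axis 2.582 size [10.6 17.7]
blue 1267 [379.9 250.9] [ 624.51 -325.04] axis 2.083 size [10.8 17.6]
white 1163 [232.2 288.7] [ 618.83 -266.72] axis 1.242 size [10.7 17.8]
orange 587 [314.3 334.5] [ 593.96 -294.77] axis 2.962 size [ 4.6 22.8]
orange 392 [314.  236.5] [ 634.18 -301.48] axis 2.974 size [ 2.6 21.7]
centre,outer,r [ 6.08653e+02 -2.97223e+02  9.50000e-02  3.20860e+01] [ 0.08 -0.1  -0.04  0.12 -0.02  0.06 -0.02 -0.08]
orange ang 2.9764 14.9
orange ang -0.1653 25.9
T [ 608.12 -296.19   85.88] toolx ang -1.7378237799475342 shift to centre tool [0.93 0.   0.7 ]
t: 27.62
eef_pos: [608.1, -296.3, 86.0]
orientation: [0.457, -0.54, 0.54, -0.456]
contact_force: [-0.5, -0.5, 1.2]
finger_gap: 13.4
yellow 1266 [246.9 252.4] [ 632.29 -275.54] axis -2.404 size [10.8 17.6]
red 1326 [346.9 226.5] [ 635.95 -314.19] axis 2.584 size [10.6 17.7]
blue 1265 [379.7 250.8] [ 624.49 -325.06] axis 2.082 size [10.8 17.6]
white 1221 [232.3 288.6] [ 618.84 -266.79] axis 1.241 size [11.  18.1]
orange 561 [314. 335.] [ 593.71 -294.69] axis 2.974 size [ 4.4 22.9]
orange 385 [314. 236.] [ 634.34 -301.57] axis 2.974 size [ 2.6 21.3]
centre,outer,r [ 6.08657e+02 -2.97239e+02  9.50000e-02  3.20810e+01] [ 0.08 -0.05 -0.06  0.06 -0.02  0.06 -0.   -0.08]
orange ang 2.9727 15.2
orange ang -0.1672 26.0
T [ 608.12 -296.25   86.03] toolx ang -1.7378309584462592 shift to centre tool [0.88 0.   0.7 ]
```

View pics/w20.png

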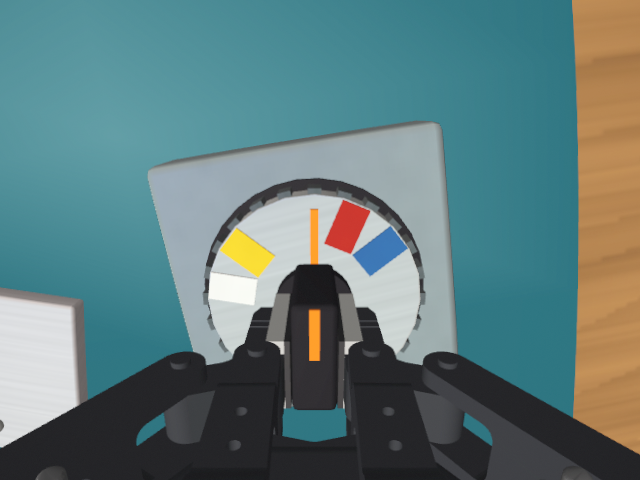

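```bash
python3 -m inch '{"claw":[1,1,1,1,1,1,1],"translation":[[0,0,0],[0,0,0],[0,0,0],[0,0,0],[0,0,0],[0,0,0],[0,0,0]],"turn":[[0,-0.05,0],[0,-0.05,0],[0,-0.05,0],[0,-0.05,0],[0,-0.05,0],[0,-0.04,0],[0,0,0]]}'; python3 dial.py w21; python3 -c "
from h import *;s=manip.get_state();print(s['contact_force'],s['moment'])"
```

```text
t: 28.55
eef_pos: [608.1, -296.6, 86.0]
orientation: [0.567, -0.423, 0.423, -0.566]
contact_force: [-0.6, -1.1, 1.1]
finger_gap: 13.5
yellow 1337 [275.8 228.9] [ 632.29 -275.45] axis -2.406 size [10.7 17.8]
red 1271 [377.4 248.1] [ 635.88 -314.06] axis 2.584 size [10.8 17.6]
blue 1183 [394.6 283.1] [ 624.37 -325.06] axis 2.086 size [10.9 17.6]
white 1323 [244.5 255.8] [ 618.77 -266.78] axis 1.245 size [11.  18.2]
orange 570 [314.  334.6] [ 594.26 -301.45] axis -2.854 size [ 4.4 23.3]
orange 392 [314.  236.5] [ 633.44 -289.88] axis -2.854 size [ 2.6 21.7]
centre,outer,r [ 6.08592e+02 -2.97166e+02  9.50000e-02  3.20840e+01] [ 0.1   0.01 -0.11  0.03 -0.03 -0.01  0.04 -0.02]
orange ang -2.8512 15.0
orange ang 0.2852 25.9
T [ 608.14 -296.64   86.03] toolx ang -1.2829022398761576 shift to centre tool [0.64 0.   0.29]
[-0.6726463  -2.6294702   0.52445068] [-0.31590357  0.11117399  0.04251321]
```

```bash
python3 -m inch '{"claw":[1,1,1,1,1,1,1,1,1],"translation":[[0,0,0],[0,0,0],[0,0,0],[0,0,0],[0,0,0],[0,0,0],[0,0,0],[0,0,0],[0,0,0]],"turn":[[0,-0.05,0],[0,-0.05,0],[0,-0.05,0],[0,-0.05,0],[0,-0.05,0],[0,-0.042,0],[0,0,0],[0,0,0],[0,0,0]]}'; python3 dial.py w22; python3 -c "
from h import *;s=manip.get_state();print(s['contact_force'],s['moment'])"
```

```text
t: 29.72
eef_pos: [608.3, -296.9, 86.0]
orientation: [0.649, -0.283, 0.284, -0.647]
contact_force: [0.6, -5.3, -0.7]
finger_gap: 13.7
yellow 1035 [314.2 218. ] [ 632.93 -274.84] axis -2.37 size [12.  18.2]
red 1187 [394.3 279.9] [ 635.89 -314.13] axis 2.587 size [10.8 17.6]
blue 997 [394.3 316.8] [ 624.96 -325.45] axis 1.917 size [10.5 16.7]
white 1363 [272.6 231. ] [ 618.8  -266.83] axis 1.242 size [10.9 17.9]
orange 581 [314.1 334.2] [ 597.77 -307.24] axis -2.405 size [ 4.5 23.4]
orange 394 [314.  236.5] [ 627.65 -279.62] axis -2.397 size [ 2.6 21.7]
centre,outer,r [ 6.08735e+02 -2.97218e+02  9.80000e-02  3.23780e+01] [ 0.22  0.32 -0.45 -0.36  0.41 -0.07 -0.18  0.11]
orange ang -2.4015 14.9
orange ang 0.7493 25.8
T [ 608.34 -296.93   86.01] toolx ang -0.8251406440928514 shift to centre tool [0.48 0.   0.09]
[ 1.00550743 -5.66406393 -0.12662377] [-0.90449027 -0.1042637  -0.07195047]
```

View pics/w22.png

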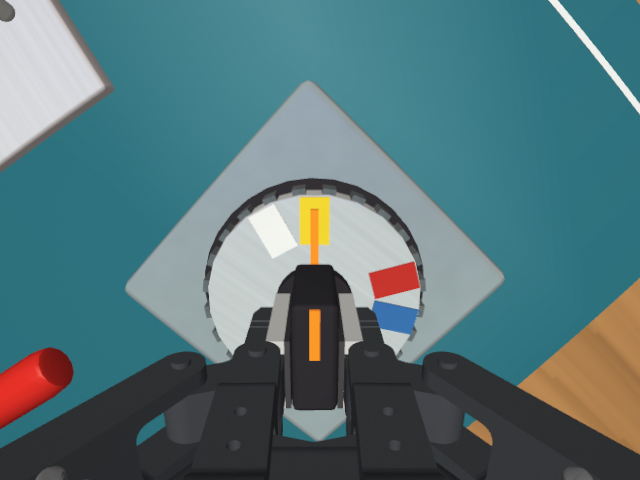

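```bash
python3 -m inch '{"claw":[0.6,0.4,0.2,-0.3,-1,-1,-1,-1,-1],"translation":[[0,0,0],[0,0,0],[0,0,0],[0,0,0],[0,0,0],[0,0,0],[0,0,0],[0,0,0],[0,0,0]],"turn":[[0,0,0],[0,0,0],[0,0,0],[0,0,0],[0,0,0],[0,0,0],[0,0,0],[0,0,0],[0,0,0]]}'; python3 -m inch '{"claw":[-1,-1,-1,-1,-1,-1,-1,-1],"translation":[[0,-0.03,0],[0,-0.1,0],[0,-0.1,0],[0,-0.1,0],[0,0,0],[0,0,0],[0,0,0],[0,0,0]],"turn":[[0,0,0],[0,0,0],[0,0,0],[0,0,0],[0,0,0],[0,0,0],[0,0,0],[0,0,0]]}'; python3 dial.py w23; python3 - <<'E'
from h import *
c,_=snap("side");crop(c,"d23",160,120,220,180,3.3)
c,_=snap("scene","s23")
E
```

```text
t: 30.9
eef_pos: [608.1, -296.2, 86.0]
orientation: [0.649, -0.283, 0.283, -0.647]
contact_force: [-0.0, 0.9, -0.1]
finger_gap: 85.4
t: 31.9
eef_pos: [607.8, -295.8, 183.7]
orientation: [0.648, -0.284, 0.282, -0.648]
contact_force: [-0.5, -0.2, 0.6]
finger_gap: 85.6
yellow 361 [317.2 180.7] [ 633.04 -275.1 ] axis -2.372 size [11.5 17.7]
red 475 [368.  221.2] [ 635.94 -314.16] axis 2.592 size [10.4 17.3]
blue 464 [367.3 246.4] [ 624.38 -325.1 ] axis 2.09 size [10.5 17.4]
white 551 [290.6 189. ] [ 618.81 -266.94] axis 1.254 size [10.9 17.8]
orange 217 [317. 241.] [ 605.94 -300.11] axis -2.393 size [ 4.2 19.7]
orange 149 [316.7 190.7] [ 628.53 -278.91] axis -2.413 size [ 2.6 20.5]
centre,outer,r [ 6.08733e+02 -2.97070e+02  9.00000e-02  3.21880e+01] [ 0.38  0.32 -0.54 -0.26  0.07 -0.01  0.09 -0.05]
orange ang -2.3147 4.1
orange ang 0.7424 26.9
T [ 607.82 -295.79  183.68] toolx ang -0.8236141386394579 shift to centre tool [ 1.56 -0.   -0.2 ]
```

View pics/w23.png

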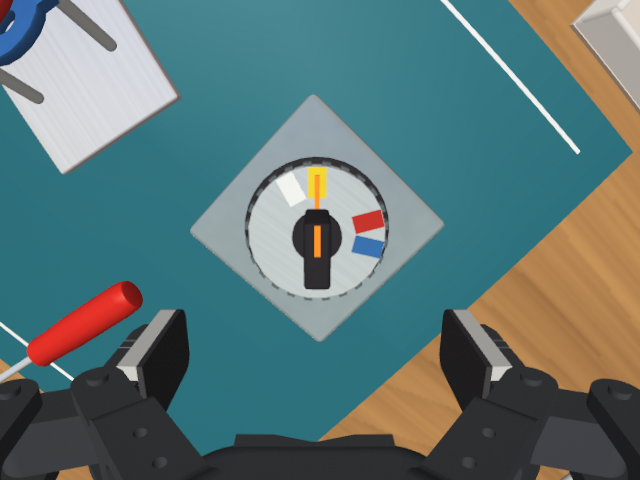

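View pics/d23.png

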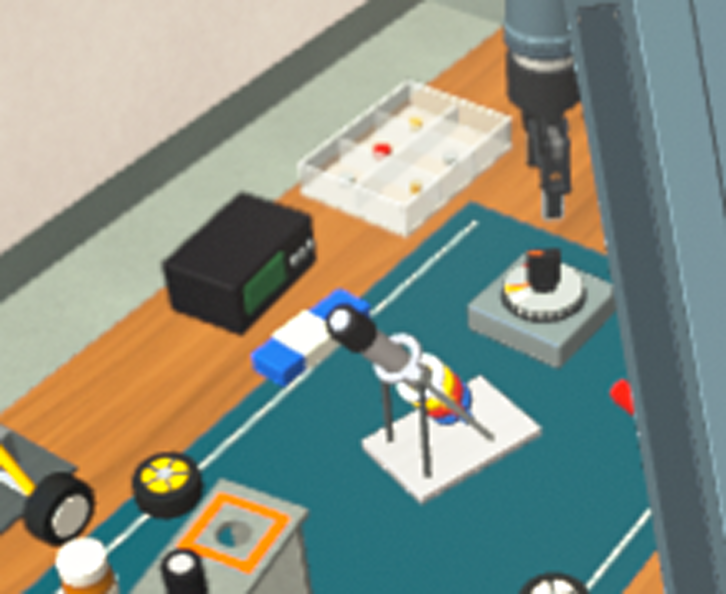

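View pics/s23.png

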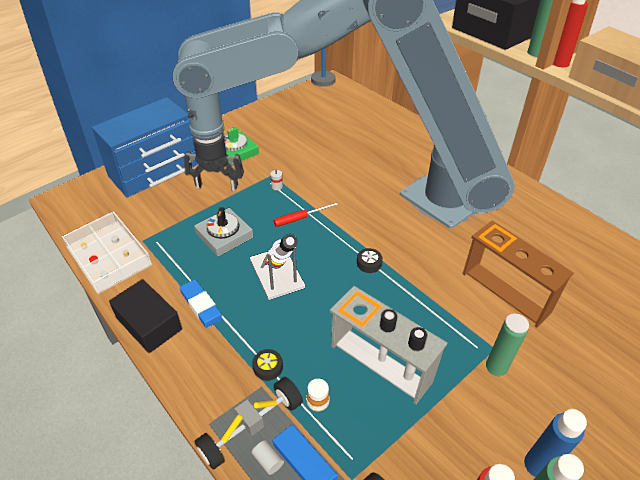

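```bash
python3 - <<'E'
from h import *
ax=np.array([.1558,.5065,.848]);O=np.array([582.68,-89.71,55])
rs=[]
for n,reg in(("scene",(275,232,26,20)),("side",(255,208,24,20))):
    c,_=snap(n);x,y,w,h=reg;m=(c["color"][y:y+h,x:x+w].min(2)>185).astype(np.uint8);k,l,st,ct=cv2.connectedComponentsWithStats(m)
    i=1+np.argmax(st[1:,4]);u=ct[i]+[x,y];print(n,u,st[i],"pred s=44,64:",proj(c,[O+ax*205,O+ax*225],).round(1).tolist());o,d=ray(c,u);rs.append((o,d[0]))
p,e=tri(rs);print(p,e,"s lower end",(p-O)@ax-161)
s=manip.get_state();print(s["t"],s["contact_force"])
E
```

```text
scene [289.54716981 240.56603774] [11  5  8  8 53] pred s=44,64: [[288.2, 237.3], [289.8, 234.9]]
side [256.22580645 220.32258065] [ 0  8  4 10 31] pred s=44,64: [[263.7, 214.5], [260.1, 211.5]]
[621.39055852  33.81999103 227.80704286] [np.float64(8.508329949545098), np.float64(8.508329949545011)] s lower end 54.1394178234016
32.15 [-0.04556012  0.69022734 -1.00198352]
```

```bash
python3 -c "
from workcell import manip
print(manip.close_job())"
```

```text
the job is handed in; nothing more can be done
None
```

The job is handed in at about 32 s of the 51 s allowed. The tube stands in the yellow ring and the inner knob's pointer is on the yellow mark.

**Tube:** I took it from the orange-framed hole, tilted it 32° and guided it down the ring axis. It met the yellow ring with about 6 N of contact, then I let it go. It measures about 27 mm across, so the 25 mm yellow ring is the one that should stop it. The last pictures show it standing there, with the other two tubes still hanging and nothing else visibly moved.

**Dial:** I turned only the inner knob, by about 0.91 rad. The pointer reads about 0.742 rad against about 0.745 rad for the middle of the yellow mark. The outer ring stayed at about 0.095 rad.

**Checks that disagreed:**
- **Tube depth:** Sightings of the cap put the lower end near 40 mm, where 44 mm was expected. That is within the camera error, and the contact came at about 43 mm. A later two-camera check was spoilt because it picked up background in the side picture.
- **Pointer angle:** The pointer's slope in the last picture gave 0.728 rad instead of 0.742. In that picture it still appears centred on the mark.
- **Mark radius:** The marks measured 32 mm from the dial's axis, not the 34 mm given. I relied only on their angles.

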